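# Make up two furniture repair kits

## Task

Make up the two repair kits from the fittings laid out on the table. The media bench kit, in the blue tray, is the chrome leg, the cable grommet and the black pull handle; the roller cabinet kit, in the orange tray, is the castor and the steel pull handle. Give each part a compartment of its own, the handles in the long ones, every part flat on the tray's floor the same way up as it stands now, and leave the wooden leg, the screwdriver and the tape where they are.

Things in the scene. Friction and masses are not known exactly. Their poses are not given: they have to be found in the camera images.
- tray_blue: Blue. Shallow open kit tray, fixed to the table. Outer size 192 (its x) x 164 (its y) x 18 mm high; floor 3 mm thick, walls and dividers 4 mm thick and as high as the rim. Origin: centre of its underside, on the table. A divider along x makes one long compartment, 184 x 62 mm, centred at y = -47 mm; the rest is split into two square compartments of 90 x 90 mm, centred at x = -47 and x = +47 mm, both at y = +33 mm. z up.
- tray_orange: Orange. Shallow open kit tray, fixed to the table. Outer size 192 (its x) x 164 (its y) x 18 mm high; floor 3 mm thick, walls and dividers 4 mm thick and as high as the rim. Origin: centre of its underside, on the table. A divider along x makes one long compartment, 184 x 62 mm, centred at y = -47 mm; the rest is split into two square compartments of 90 x 90 mm, centred at x = -47 and x = +47 mm, both at y = +33 mm. z up.
- chrome_leg_center (a point): Chrome furniture leg standing on its round mounting plate: plate 60 mm across and 4 mm thick, plain round column 34 mm across, black foot cap on top (35 mm across, the top 8 mm); 100 mm high. Point: on its axis, 50 mm above its underside; z up.
- castor_center (a point): Swivel castor standing upside down on its mounting plate, wheel uppermost; 70 mm high, one rigid piece. Plate 60 (x) x 50 (y) x 4 mm. Black wheel 50 mm across, 20 mm wide, its axle along y, 45 mm above the underside; it sits between two flat steel fork cheeks, 30 mm over both (along y), 24 mm long (x = +1 to +25 mm), up to 54 mm above the underside. The wheel's centre lies 15 mm to +x of the plate's centre. Point: over the plate's centre, 35 mm above the underside; z up.
- grommet_center (a point): Black plastic cable grommet lying on its flange, tube upward: flange 54 mm across and 4 mm thick, open tube 38 mm across outside; 34 mm high. Point: on its axis, 17 mm above its underside; z up.
- black_handle_center (a point): Black plastic. D-shaped pull handle standing on its two feet, grip bar uppermost. 116 mm long along its x, 38 mm high overall. The bar is 16 mm wide (y) and 11 mm thick, from 27 to 38 mm above the underside, with open space beneath it between the feet; feet are 24 mm wide (y) at x = +-49 mm. Point: its centre, 19 mm above its underside; z up.
- steel_handle_center (a point): Bright steel. D-shaped pull handle standing on its two feet, grip bar uppermost. 116 mm long along its x, 38 mm high overall. The bar is 16 mm wide (y) and 11 mm thick, from 27 to 38 mm above the underside, with open space beneath it between the feet; feet are 24 mm wide (y) at x = +-49 mm. Point: its centre, 19 mm above its underside; z up.
- wood_leg_center (a point): Wooden tapered furniture leg standing on a dark round mounting plate (60 mm across) among the stock, 110 mm high, in neither kit: not to be disturbed. Point: on its axis, 55 mm above its underside.
- screwdriver: Screwdriver, 200 mm long, lying on the table beyond the stock: not to be disturbed. Its length is its x axis; origin under its middle.
- tape_center (a point): Yellow roll of masking tape lying flat, 90 mm across and 25 mm high, beyond the stock: not to be disturbed. Point: its centre, 12.5 mm above the table.
Mind the look-alikes: they are no part of the job. Leave any green or purple look-alike of the part that bears steel_handle_center alone.

How it is judged:
By the outcome, as a careful person would: the job done as asked, in the order asked, and still so for the second after the job is handed in, with the robot touching nothing.
It also fails if it takes over 125 s, if anything falls off the work surface, if the arm or the gripper's body presses on something with over 40 N, if the wrist force passes 120 N, or if a joint passes its speed limit or range.

## Robot

A 6-joint arm with a two-finger parallel gripper is mounted at the origin on the work surface. World frame = base frame: x ahead of the robot, y to its left, z up, the work surface at z = 0. Lengths are in m, angles in degrees, forces in N, time in s.
With the tool pointing down it reaches from about 0.425 to 0.95 m from the base axis. Payload 3.5 kg.
Tool frame: the origin (TCP) lies on the centre line of the jaws, within the pads' length; the fingertips stand 25 mm ahead of it and the grasp point (between the pads) lies 6 mm ahead of it; z points along the fingers, y is the direction in which the jaws open and shut (so a half turn about z gives the same grasp; the last joint's range is limited). The gripper opens to 85 mm and grips with 20 to 120 N. Pads are 22 mm wide; open, the fingers measure 114 mm over their backs; the gripper's body (76 mm by 85 mm) begins 54 mm behind the grasp point. The pads swing forward as they close: fully open they stand 13 mm farther back than shut.
Start: joints at [57.582, 16.404, 90.338, -0, 73.258, -8.594], TCP at [0.273, 0.617, 0.256] pointing down, gripper open.
Joint ranges: [-158.93, 158.93], [-51.34, 127.21], [12.03, 142.37], [-87.48, 267.48], [13.55, 161.25], [-162.69, 162.69]. Speed limits (degrees/s): [159.86, 159.86, 180, 180, 180, 180].

## Interface

Orientations are given as [roll, pitch, yaw] about the fixed x, y, z axes, in that order (R = Rz(yaw) Ry(pitch) Rx(roll)).
In Python, from rig import r, viewer, job gives the robot as it stands.
- The arm moves only by the tool apply_moves, never from a script. Its argument "deltas" is a list of rows, each a list of 3 entries, a list of its own where there are three numbers: the opening, from -1 (shut) to 1 (fully open), so that 0 is half open, then the shift along the tool's x, y, z in units of 40 mm (1.0 is 40 mm), then the turn, a rotation vector about the tool's x, y, z in degrees. In form: [[fingers, [dx, dy, dz], [rx, ry, rz]], ...]. A call has 1 to 5 rows; each row shifts and turns the commanded pose from where the row before left it, along the tool's axes as they then stand; what a row does not reach is not made up. A row lasts 1/10 s, in which the tool goes at most 50 mm and 8.59 degrees, less where a joint would pass 70% of its speed; a pose out of reach is approached as far as the arm can. A call is refused whole if a number of a shift passes 1 or a number of a turn 8.59, either way. A call with a gripper value outside its range is refused whole. The fingers move at their own pace and stop on an object; "squeeze" is the grip in N (left out, the last holds). Time passes only in rows, so rows that do not move let the fingers close. It gives the time, the measured TCP pose, the force and the opening at its end, in the units of the state.
- r.observe(): the state, without advancing time (a new reading comes with each control period).
- viewer.read_camera(name): name is "scene" or "top"; returns a dict with "frame" (480x640x3 uint8, red, green, blue), "vfov" (degrees; the focal length in pixels is half the picture's height over the tangent of half this angle, whatever the lens; pixels are square), "cx", "cy" (the principal point, pixels), "distortion" ([k1, k2, p1, p2, k3] as OpenCV has them; the pictures are not rectified), "eye" and "orientation" of the camera in the world. Camera axes: x right, y down, z forward; pixel columns grow to the right and rows downward; lengths in m; the calibration is good to about 2 mm. A picture is of the moment at which its call begins. There is no depth.
- job.hand_in(): hands the job in, once; it reports no verdict.
The state is a dict: "time": time; "qpos": joint angles; "dq": joint speeds; "effort": joint torques, N m; "tcp_pos": TCP position; "ee_rot": TCP orientation; "contact_force": force on the tool from outside, world axes, zero at the start; "wrist_torque": the same for the moment, N m; "opening": opening from 0.0 (shut) to 1.0 (fully open).
Only numpy, scipy, OpenCV 4.12 (cv2) and the standard library are available. Lean on these libraries where they do the work, as an engineer would, in place of code of your own. Each camera call takes 0.05 s, during which the arm holds its last target.

## Working session

There is one attempt and no reset: what is moved stays moved. The work goes in short steps, Python scripts to look and compute and a tool call to move; the robot and the scene stay as the last step left them, time stands still between calls to the robot, and variables do not carry over. Pictures are saved under pics/ and viewed, and the job is handed in when it is done.

Besides the shell and the picture viewer there is one more tool, called after "Request:" as name(argument=value, ...) on one line, values as JSON. apply_moves: Moves the arm, as the interface text tells. Its arguments: {"type":"object","properties":{"deltas":{"type":"array"},"squeeze":{"type":"number"}},"required":["deltas"]}

```bash
mkdir -p pics; ls; python3 - <<'E'
from rig import r, viewer, job
import cv2
print(r.observe())
for n in("scene","top"):
    d=viewer.read_camera(n); cv2.imwrite(f"pics/{n}0.png",d["frame"][:,:,::-1]); print({k:v for k,v in d.items() if k!="frame"})
E
```

```text
pics
{'time': 0.0, 'qpos': array([ 5.75846493e+01,  1.64549771e+01,  9.04227352e+01,  1.64863966e-03,
        7.32593062e+01, -8.59565577e+00]), 'dq': array([ 0.12554997, -0.03306162,  0.04324206, -0.08002058,  0.08540789,
        0.01207947]), 'effort': array([ 2.29833444e-03, -4.05966568e+01, -2.92635047e+01, -9.49661376e-05,
        5.76973718e-03,  6.55039628e-06]), 'tcp_pos': array([0.27226115, 0.61700015, 0.25492992]), 'ee_rot': array([-1.79864756e+02, -2.20387254e-02,  1.56179802e+02]), 'contact_force': array([ 0.19015035, -0.17031656, -0.04243636]), 'wrist_torque': array([0.03092204, 0.00886432, 0.05813714]), 'opening': 0.998737800821332}
{'vfov': 51.76272524151289, 'cx': 316.5959935999848, 'cy': 239.7627346765102, 'distortion': array([-0.12236937,  0.        ,  0.        ,  0.        ,  0.        ]), 'eye': array([ 1.23975848, -0.07691797,  0.79631758]), 'orientation': array([-135.99452922,    1.14410366,   81.68273355])}
{'vfov': 48.41294527294333, 'cx': 328.38916519335623, 'cy': 235.55865871525418, 'distortion': array([-0.08492106,  0.        ,  0.        ,  0.        ,  0.        ]), 'eye': array([ 0.32609693, -0.00577075,  1.13436216]), 'orientation': array([-170.08525569,    0.57006216,  -88.88913574])}
```

View pics/scene0.png

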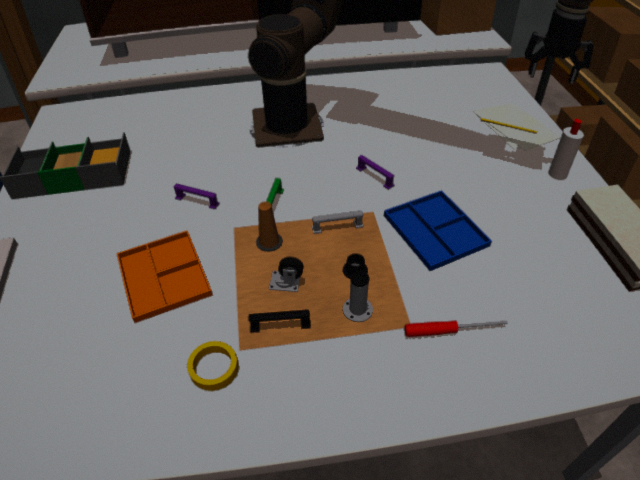

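View pics/top0.png

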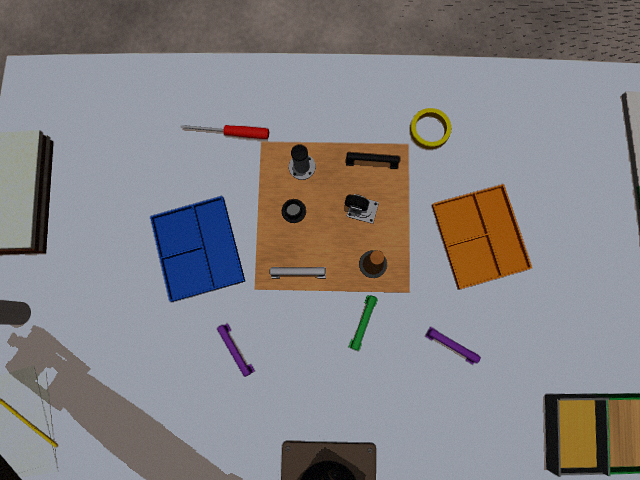

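```bash
cat > h.py <<'E'
import numpy as np, cv2
from scipy.spatial.transform import Rotation as R
from rig import r, viewer, job
def cam(n):
    d=viewer.read_camera(n); f=240/np.tan(np.radians(d["vfov"]/2))
    d["K"]=np.array([[f,0,d["cx"]],[0,f,d["cy"]],[0,0,1]]); d["R"]=R.from_euler("xyz",d["orientation"],degrees=True).as_matrix(); d["D"]=np.array(d["distortion"]); return d
def unproj(d,uv,z):
    p=cv2.undistortPoints(np.array(uv,float).reshape(-1,1,2),d["K"],d["D"]).reshape(-1,2)
    v=np.c_[p,np.ones(len(p))]@d["R"].T
    s=(z-d["eye"][2])/v[:,2]
    return d["eye"]+s[:,None]*v
def proj(d,P):
    P=np.array(P,float).reshape(-1,3); Rt=d["R"].T; 
    return cv2.projectPoints(P,cv2.Rodrigues(Rt)[0],-Rt@d["eye"],d["K"],d["D"])[0].reshape(-1,2)
def crop(d,x0,y0,w,h,s,name):
    im=d["frame"][y0:y0+h,x0:x0+w,::-1]; cv2.imwrite(name,cv2.resize(im,None,fx=s,fy=s,interpolation=cv2.INTER_CUBIC))
def st():
    o=r.observe(); print(round(o["time"],2),o["tcp_pos"].round(4),o["ee_rot"].round(2),o["contact_force"].round(1),round(o["opening"],3)); return o
E
python3 - <<'E'
from h import *
d=cam("top")
crop(d,250,135,168,125,4.7,"pics/t_mat.png")
crop(d,250,230,168,125,4.7,"pics/t_mat2.png")
crop(d,145,190,104,115,5,"pics/t_blue.png")
crop(d,427,180,108,115,5,"pics/t_or.png")
d=cam("scene")
crop(d,228,195,190,140,4.2,"pics/s_mat.png")
E
```

```text
(no output)
```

View pics/t_mat.png

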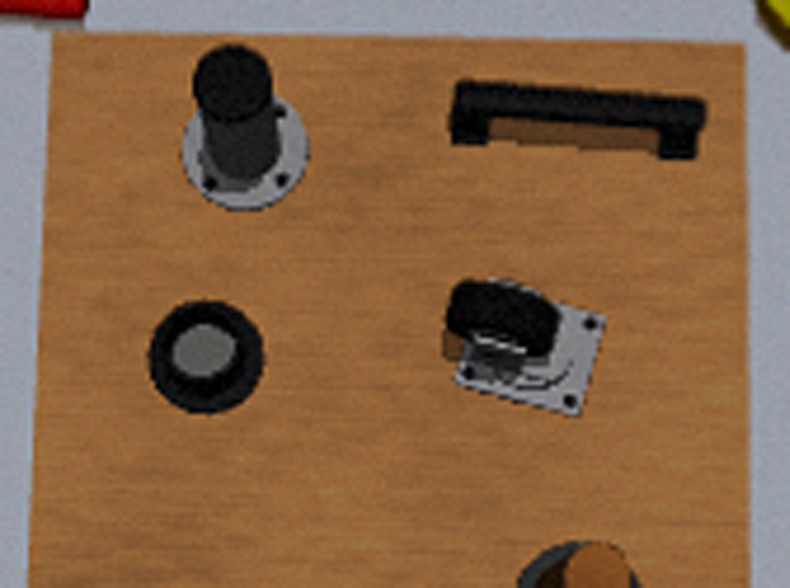

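View pics/t_mat2.png

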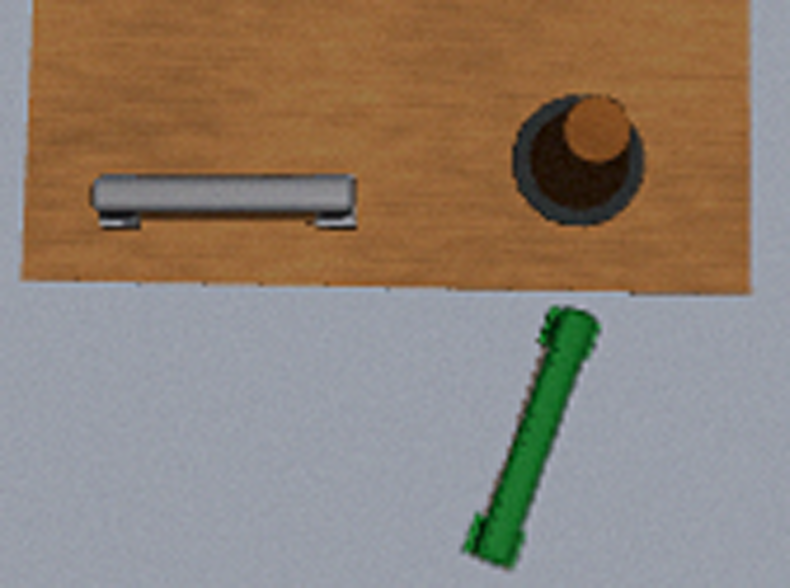

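View pics/t_blue.png

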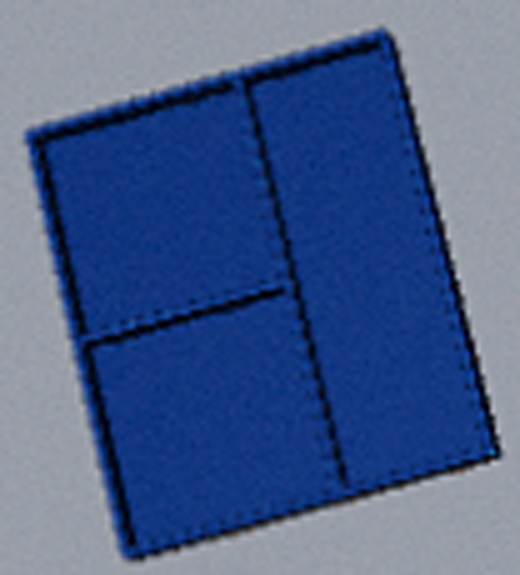

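View pics/t_or.png

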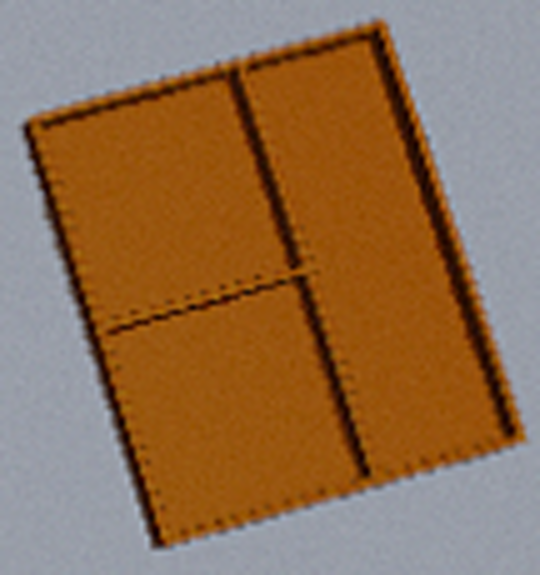

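View pics/s_mat.png

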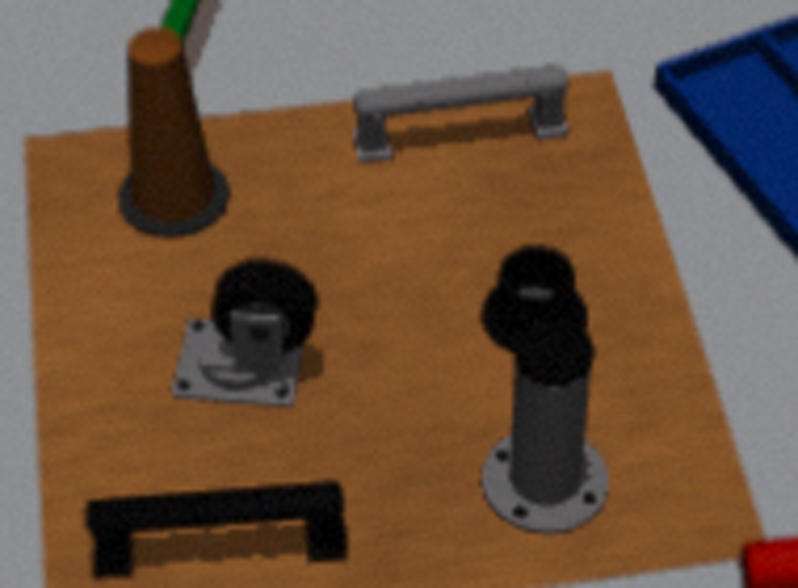

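```bash
cat > fit.py <<'E'
from h import *
def c(p,s,x0,y0): return (np.array(p,float)+.5)/s-.5+[x0,y0]
T=cam("top"); 
mat=lambda p:c(p,4.7,250,135); mat2=lambda p:c(p,4.7,250,230)
print("leg plate",unproj(T,mat([[245.5,149]]),.004),"cap",unproj(T,mat([[233,82]]),.1))
print("grommet fl",unproj(T,mat([[206,357]]),.004),"tube",unproj(T,mat([[204,351]]),.034))
P=unproj(T,mat([[606,316],[578,415],[456,381]]),.004); print("castor",P, np.linalg.norm(P[0]-P[1]),np.linalg.norm(P[2]-P[1]),"ctr",(P[0]+P[2])/2,"yaw",np.degrees(np.arctan2(*(P[2]-P[1])[[1,0]])))
P=unproj(T,mat([[455,101],[706,115]]),.038); print("black",P,np.linalg.norm(P[0]-P[1]),P.mean(0),np.degrees(np.arctan2(*(P[0]-P[1])[[1,0]])))
P=unproj(T,mat([[450,143],[697,158]]),.0); print("black feet",P,np.linalg.norm(P[0]-P[1]),P.mean(0),np.degrees(np.arctan2(*(P[0]-P[1])[[1,0]])))
P=unproj(T,mat2([[91,193],[357,193.5]]),.036); print("steel",P,np.linalg.norm(P[0]-P[1]),P.mean(0),np.degrees(np.arctan2(*(P[0]-P[1])[[1,0]])))
for n,cc,o in(("blue",[[27,132],[390,30],[499,457],[130,558]],(145,190)),("orange",[[25,121],[382,20],[523,437],[157,547]],(427,180))):
    P=unproj(T,c(cc,5,*o),.018); print(n,P.round(4).tolist(),P.mean(0),[np.linalg.norm(P[i]-P[i-1]).round(4) for i in range(4)],[np.degrees(np.arctan2(*v[[1,0]])).round(2) for v in(P[0]-P[3],P[1]-P[2])])
E
python3 fit.py
```

```text
leg plate [[0.67732762 0.07082262 0.004     ]] cap [[0.67753645 0.07059499 0.1       ]]
grommet fl [[0.57714126 0.08620945 0.004     ]] tube [[0.57322485 0.08475492 0.034     ]]
castor [[ 0.59975068 -0.09826684  0.004     ]
 [ 0.55283181 -0.08552413  0.004     ]
 [ 0.56779712 -0.02930057  0.004     ]] 0.048618484673917974 0.05818118318115058 ctr [ 0.5837739 -0.0637837  0.004    ] yaw 75.09488554411958
black [[ 0.69111213 -0.02644204  0.038     ]
 [ 0.68653112 -0.14095889  0.038     ]] 0.11460843674346455 [ 0.68882162 -0.08370047  0.038     ] 87.70922099984475
black feet [[ 0.68305765 -0.02507129  0.        ]
 [ 0.67781959 -0.14126681  0.        ]] 0.11631351929435366 [ 0.68043862 -0.08316905  0.        ] 87.41886805929425
steel [[0.44189897 0.13044549 0.036     ]
 [0.44390132 0.01328188 0.036     ]] 0.11718072051141651 [0.44290014 0.07186369 0.036     ] 90.97910378606737
blue [[0.5572, 0.3962, 0.018], [0.6047, 0.2397, 0.018], [0.421, 0.1837, 0.018], [0.375, 0.3381, 0.018]] [0.48947246 0.2894199  0.018     ] [np.float64(0.1911), np.float64(0.1635), np.float64(0.1921), np.float64(0.1612)] [np.float64(17.68), np.float64(16.97)]
orange [[0.5942, -0.2113, 0.018], [0.6424, -0.3683, 0.018], [0.4609, -0.4222, 0.018], [0.4122, -0.2644, 0.018]] [ 0.52741619 -0.31654359  0.018     ] [np.float64(0.1895), np.float64(0.1643), np.float64(0.1893), np.float64(0.1651)] [np.float64(16.28), np.float64(16.52)]
```

```bash
cat > models.py <<'E'
from h import *
pose=dict(leg=(.6775,.0707,0),grommet=(.577,.086,0),castor=(.5838,-.0638,75.1),black=(.6900,-.0835,87.6),steel=(.4429,.0718,91),blue=(.4895,.2894,17.3),orange=(.5274,-.3165,16.4))
def circ(rr,z): t=np.linspace(0,2*np.pi,40); return np.c_[rr*np.cos(t),rr*np.sin(t),0*t+z]
def rect(x0,x1,y0,y1,z): return np.array([[x0,y0,z],[x1,y0,z],[x1,y1,z],[x0,y1,z],[x0,y0,z]])
H=[rect(-.058,.058,-.008,.008,.038)]+[rect(s*.049-.009,s*.049+.009,-.012,.012,0) for s in(1,-1)]
t=np.linspace(0,2*np.pi,40)
wh=[np.c_[.015+.025*np.cos(t),0*t+s*.01,.045+.025*np.sin(t)] for s in(1,-1)]
tr=[rect(-.096,.096,-.082,.082,.018),rect(-.092,.092,-.078,-.016,.003),rect(-.092,-.002,-.012,.078,.003),rect(.002,.092,-.012,.078,.003)]
M=dict(leg=[circ(.03,.004),circ(.0175,.1)],grommet=[circ(.027,.004),circ(.019,.034)],castor=[rect(-.03,.03,-.025,.025,.004)]+wh,black=H,steel=H,blue=tr,orange=tr)
def tf(p,L):
    L=np.asarray(L); R_=R.from_euler("z",p[2],degrees=True).as_matrix(); return L@R_.T+[p[0],p[1],p[3] if len(p)>3 else 0]
def over(d,x0,y0,w,h,s,name,names=None,pose=pose):
    im=cv2.resize(d["frame"][y0:y0+h,x0:x0+w,::-1],None,fx=s,fy=s,interpolation=cv2.INTER_CUBIC)
    for n in names or M:
        for L in M[n]:
            q=(proj(d,tf(pose[n],L))-[x0,y0]+.5)*s-.5
            cv2.polylines(im,[q.round().astype(int)],False,(255,255,0),1)
    cv2.imwrite(name,im)
E
python3 - <<'E'
from models import *
d=cam("top"); over(d,145,135,270,170,2.9,"pics/o1.png"); over(d,340,135,200,160,4,"pics/o2.png")
d=cam("scene"); over(d,228,180,270,165,2.9,"pics/o3.png"); over(d,110,195,200,150,4,"pics/o4.png")
for n in("blue","orange"):
    for k,v in dict(long=(0,-.047,.003),lo=(-.047,.033,.003),hi=(.047,.033,.003)).items(): print(n,k,tf(pose[n],v))
E
```

```text
blue long [0.50347662 0.24452624 0.003     ]
blue lo [0.43481287 0.30693049 0.003     ]
blue hi [0.52456039 0.33488373 0.003     ]
orange long [ 0.54067005 -0.36158776  0.003     ]
orange lo [ 0.47299498 -0.29811269  0.003     ]
orange hi [ 0.56317049 -0.27157259  0.003     ]
```

View pics/o1.png

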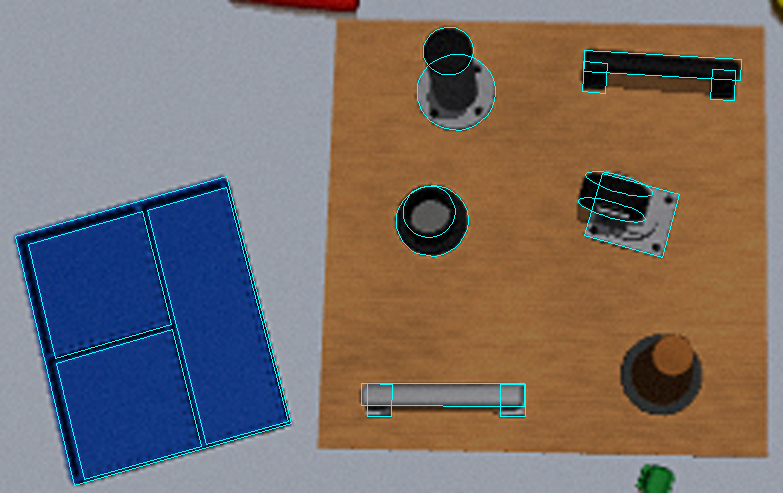

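View pics/o2.png

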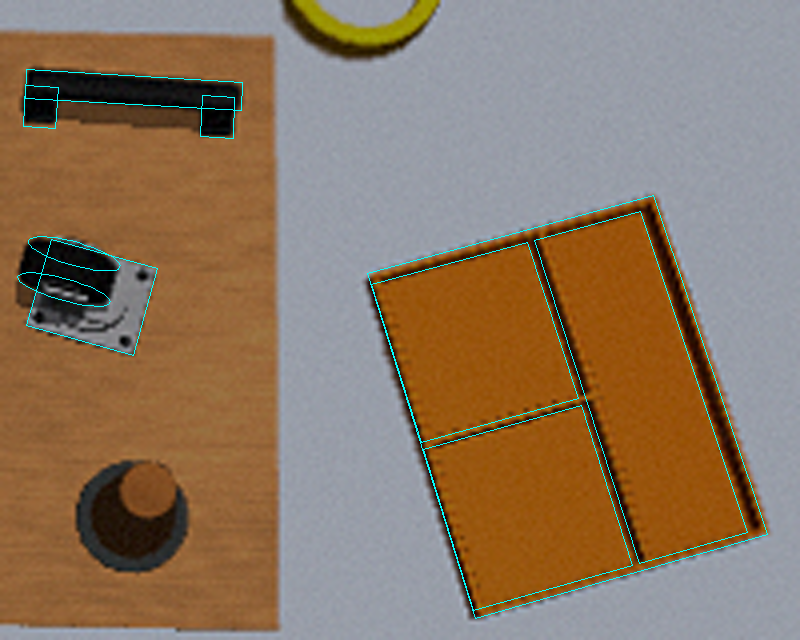

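View pics/o3.png

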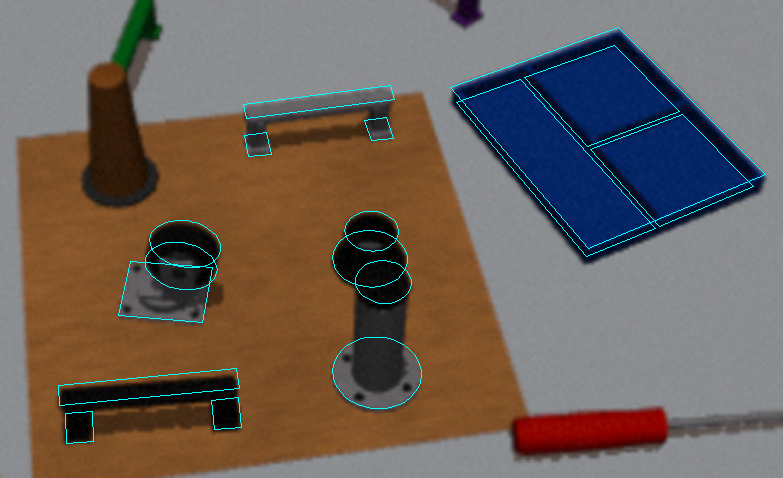

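View pics/o4.png

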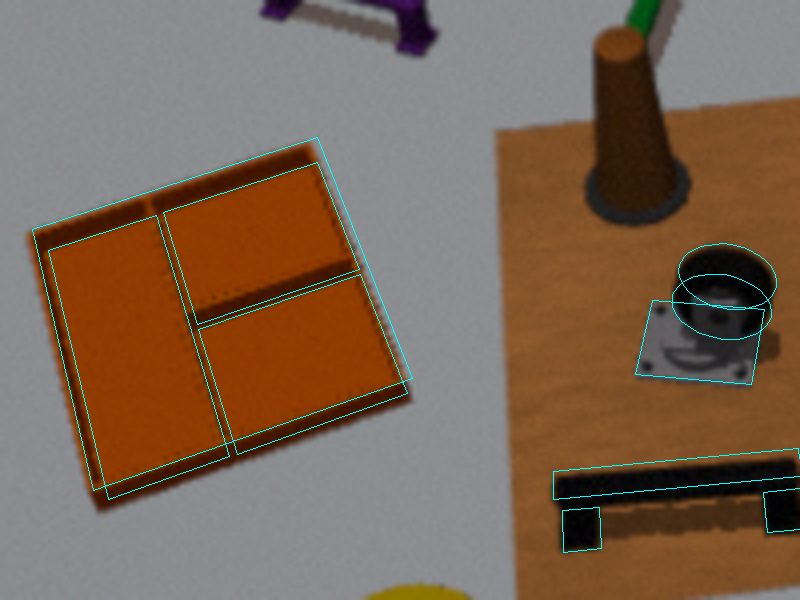

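```bash
cat > plan.py <<'E'
import sys
from h import *
o=st(); t=np.array([float(x) for x in sys.argv[1:4]]); 
Rm=R.from_euler("xyz",o["ee_rot"],degrees=True)
y=float(sys.argv[4]) if len(sys.argv)>4 else o["ee_rot"][2]
Rd=R.from_euler("xyz",[180,0,o["ee_rot"][2]],degrees=True); Rt=R.from_euler("xyz",[180,0,y],degrees=True)
print("units (cur yaw, vertical tool)",(Rd.inv().apply(t-o["tcp_pos"])/.04).round(2),"units(at target yaw)",(Rt.inv().apply(t-o["tcp_pos"])/.04).round(2),"turn rotvec",(Rm.inv()*Rt).as_rotvec(degrees=True).round(2))
E
python3 plan.py .6775 .0707 .19
```

```text
0.35 [0.2726 0.6174 0.256 ] [-179.97   -0.    156.18] [-0.1 -0.2  0.2] 1.0
units (cur yaw, vertical tool) [-14.78  -8.41   1.65] units(at target yaw) [-14.78  -8.41   1.65] turn rotvec [-0.03 -0.    0.  ]
```

Request:
apply_moves(deltas=[[1, [-0.9, -0.5, 0], [0, 0, 0]], [1, [-1, -0.55, 0], [0, 0, 0]], [1, [-1, -0.55, 0], [0, 0, 0]], [1, [-1, -0.55, 0], [0, 0, 0]], [1, [-1, -0.55, 0], [0, 0, 0]]], squeeze=60)

```text
time: 0.85
tcp_pos: [0.4091, 0.4381, 0.2565]
ee_rot: [180.0, 0.0, 156.2]
contact_force: [0.2, -0.1, 0.1]
opening: 1.001
```

Request:
apply_moves(deltas=[[1, [-1, -0.55, 0.1], [0, 0, 0]], [1, [-1, -0.55, 0.1], [0, 0, 0]], [1, [-1, -0.55, 0.2], [0, 0, 0]], [1, [-1, -0.55, 0.2], [0, 0, 0]], [1, [-1, -0.55, 0.2], [0, 0, 0]]])

```text
time: 1.35
tcp_pos: [0.5477, 0.2565, 0.2244]
ee_rot: [180.0, 0.0, 156.2]
contact_force: [0.1, -0.3, -0.6]
opening: 1.002
```

```bash
python3 plan.py .6775 .0707 .16
```

```text
1.35 [0.5477 0.2565 0.2244] [1.7997e+02 3.0000e-02 1.5617e+02] [ 0.1 -0.3 -0.6] 1.002
units (cur yaw, vertical tool) [-4.84 -2.94  1.61] units(at target yaw) [-4.84 -2.94  1.61] turn rotvec [0.03 0.03 0.  ]
```

Request:
apply_moves(deltas=[[1, [-1, -0.6, 0.2], [0, 0, 0]], [1, [-1, -0.6, 0.3], [0, 0, 0]], [1, [-1, -0.6, 0.3], [0, 0, 0]], [1, [-1, -0.6, 0.3], [0, 0, 0]], [1, [-0.84, -0.54, 0.3], [0, 0, 0]]])

```text
time: 1.85
tcp_pos: [0.6777, 0.0701, 0.168]
ee_rot: [180.0, 0.0, 156.1]
contact_force: [0.2, 0.9, 0.3]
opening: 1.001
```

Request:
apply_moves(deltas=[[1, [0, 0, 0], [0, 0, 0]], [1, [0, 0, 0], [0, 0, 0]]])

```text
time: 2.05
tcp_pos: [0.6764, 0.0716, 0.1676]
ee_rot: [-180.0, -0.1, 156.1]
contact_force: [0.6, -0.1, 0.5]
opening: 1.003
```

```bash
python3 plan.py .6775 .0707 .071; python3 -c "
from models import *
crop(cam('top'),240,100,150,120,5,'pics/a1.png');crop(cam('scene'),290,190,150,140,4,'pics/a2.png')"
```

```text
2.05 [0.6764 0.0716 0.1676] [-1.7999e+02 -9.0000e-02  1.5607e+02] [ 0.6 -0.1  0.5] 1.003
units (cur yaw, vertical tool) [-0.03 -0.01  2.41] units(at target yaw) [-0.03 -0.01  2.41] turn rotvec [-0.01 -0.09  0.  ]
```

View pics/a2.png

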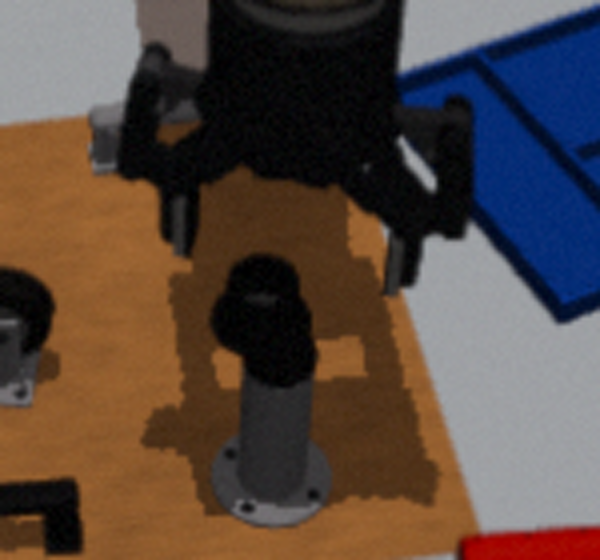

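Gripper jaws straddle the leg (crop 170/400 vs column 280). Descend and grip.

Request:
apply_moves(deltas=[[1, [-0.02, 0, 0.6], [0, 0, 0]], [1, [0, 0, 0.6], [0, 0, 0]], [1, [0, 0, 0.6], [0, 0, 0]], [1, [0, 0, 0.6], [0, 0, 0]], [1, [0, 0, 0], [0, 0, 0]]])

```text
time: 2.65
tcp_pos: [0.6739, 0.0739, 0.0688]
ee_rot: [-179.9, -0.4, 156.3]
contact_force: [-0.6, -0.8, -1.2]
opening: 1.003
```

Request:
apply_moves(deltas=[[-0.1, [0, 0, 0], [0, 0, 0]], [-0.1, [0, 0, 0], [0, 0, 0]], [-0.3, [0, 0, 0], [0, 0, 0]], [-0.5, [0, 0, 0], [0, 0, 0]], [-1, [0, 0, 0], [0, 0, 0]]], squeeze=60)

```text
time: 3.15
tcp_pos: [0.6782, 0.0719, 0.0744]
ee_rot: [179.9, 0.1, 156.2]
contact_force: [-1.6, -0.8, 5.3]
opening: 0.384
```

Request:
apply_moves(deltas=[[-1, [0, 0, 0], [0, 0, 0]], [-1, [0, 0, 0], [0, 0, 0]], [-1, [0, 0, 0], [0, 0, 0]]])

```text
time: 3.45
tcp_pos: [0.6782, 0.0719, 0.0744]
ee_rot: [179.9, 0.1, 156.2]
contact_force: [-0.7, -0.1, 6.1]
opening: 0.384
```

Request:
apply_moves(deltas=[[-1, [0, 0, -0.2], [0, 0, 0]], [-1, [0, 0, -0.4], [0, 0, 0]], [-1, [0, 0, -0.6], [0, 0, 0]], [-1, [0, 0, -0.5], [0, 0, 0]], [-1, [0, 0, 0], [0, 0, 0]]])

```text
time: 3.95
tcp_pos: [0.6795, 0.072, 0.1451]
ee_rot: [179.8, 0.4, 156.2]
contact_force: [1.0, 0.3, -2.0]
opening: 0.382
```

```bash
python3 plan.py .4348 .3069 .14; python3 -c "
from models import *
crop(cam('scene'),290,150,150,180,4,'pics/a3.png')"
```

```text
3.95 [0.6795 0.072  0.1451] [179.83   0.42 156.18] [ 1.   0.3 -2. ] 0.382
units (cur yaw, vertical tool) [7.97 2.9  0.13] units(at target yaw) [7.97 2.9  0.13] turn rotvec [0.17 0.42 0.  ]
```

View pics/a3.png

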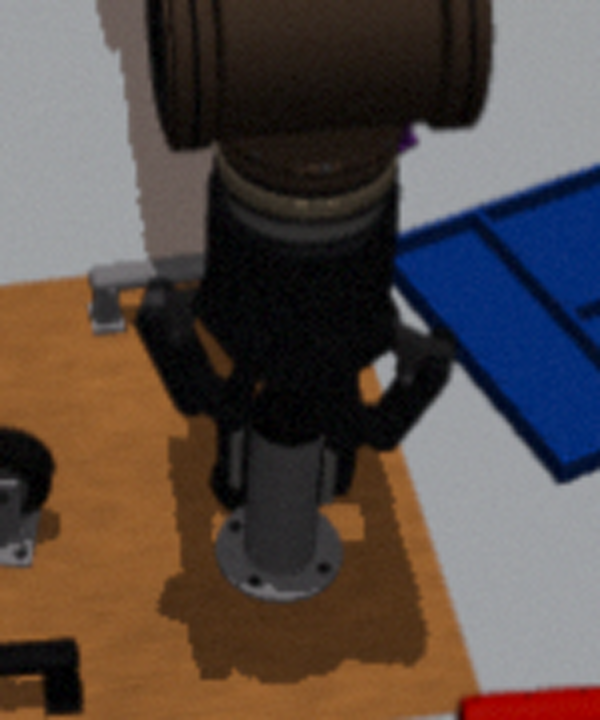

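The leg is held and vertical (plate at crop 280,550), clear of the mat. Carry it over.

Request:
apply_moves(deltas=[[-1, [0.5, 0.2, 0], [0, 0, 0]], [-1, [0.8, 0.3, 0], [0, 0, 0]], [-1, [0.9, 0.3, 0], [0, 0, 0]], [-1, [0.9, 0.3, 0], [0, 0, 0]], [-1, [0.9, 0.3, 0], [0, 0, 0]]])

```text
time: 4.5
tcp_pos: [0.551, 0.1884, 0.1384]
ee_rot: [-179.9, -0.2, 156.1]
contact_force: [-0.4, 1.0, -2.4]
opening: 0.382
```

Request:
apply_moves(deltas=[[-1, [0.9, 0.3, 0], [0, 0, 0]], [-1, [0.9, 0.3, 0], [0, 0, 0]], [-1, [0.9, 0.35, 0], [0, 0, 0]], [-1, [0.8, 0.3, 0], [0, 0, 0]], [-1, [0.47, 0.25, 0], [0, 0, 0]]])

```text
time: 5.0
tcp_pos: [0.429, 0.3076, 0.1384]
ee_rot: [-179.8, -0.2, 156.3]
contact_force: [0.3, -0.2, -2.0]
opening: 0.385
```

Request:
apply_moves(deltas=[[-1, [0, 0, 0], [0, 0, 0]], [-1, [0, 0, 0], [0, 0, 0]]])

```text
time: 5.2
tcp_pos: [0.4316, 0.3067, 0.1392]
ee_rot: [-179.9, -0.1, 156.2]
contact_force: [0.6, -0.0, -2.1]
opening: 0.383
```

```bash
python3 plan.py .4348 .3069 .077; python3 -c "
from models import *
crop(cam('top'),130,170,150,150,4,'pics/a4.png');crop(cam('scene'),370,130,150,150,4,'pics/a5.png')"
```

```text
5.2 [0.4316 0.3067 0.1392] [-1.7990e+02 -5.0000e-02  1.5625e+02] [ 0.6 -0.  -2.1] 0.383
units (cur yaw, vertical tool) [-0.07  0.04  1.56] units(at target yaw) [-0.07  0.04  1.56] turn rotvec [-0.1  -0.05  0.  ]
```

View pics/a5.png

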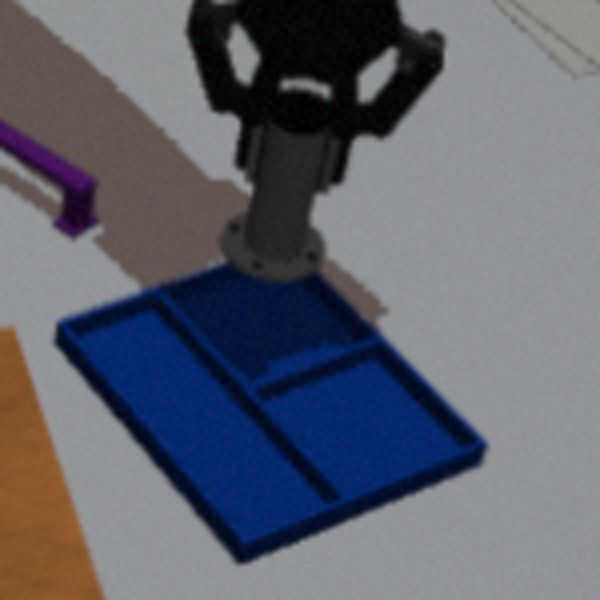

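Request:
apply_moves(deltas=[[-1, [-0.07, 0.04, 0.5], [0, 0, 0]], [-1, [0, 0, 0.5], [0, 0, 0]], [-1, [0, 0, 0.4], [0, 0, 0]], [-1, [0, 0, 0.08], [0, 0, 0]], [-1, [0, 0, 0], [0, 0, 0]]])

```text
time: 5.8
tcp_pos: [0.4358, 0.3064, 0.0805]
ee_rot: [-179.9, -0.1, 156.1]
contact_force: [0.2, 0.6, -2.4]
opening: 0.38
```

Request:
apply_moves(deltas=[[-1, [0, 0, 0.05], [0, 0, 0]], [-1, [0, 0, 0.03], [0, 0, 0]], [-1, [0, 0, 0], [0, 0, 0]]])

```text
time: 6.1
tcp_pos: [0.436, 0.3074, 0.0786]
ee_rot: [179.9, 0.0, 156.2]
contact_force: [-0.6, 0.3, -2.1]
opening: 0.382
```

Request:
apply_moves(deltas=[[-1, [0, 0, 0.03], [0, 0, 0]], [-1, [0, 0, 0.02], [0, 0, 0]], [-1, [0, 0, 0], [0, 0, 0]]])

```text
time: 6.4
tcp_pos: [0.4361, 0.3075, 0.0774]
ee_rot: [180.0, 0.0, 156.2]
contact_force: [-1.9, -0.9, 4.9]
opening: 0.382
```

Request:
apply_moves(deltas=[[0, [0, 0, 0], [0, 0, 0]], [0.4, [0, 0, 0], [0, 0, 0]], [0.7, [0, 0, 0], [0, 0, 0]], [0.7, [0, 0, 0], [0, 0, 0]], [0.7, [0, 0, -0.3], [0, 0, 0]]])

```text
time: 6.9
tcp_pos: [0.4343, 0.3066, 0.0866]
ee_rot: [-179.8, -0.2, 156.2]
contact_force: [-0.3, 0.8, -0.2]
opening: 0.851
```

Request:
apply_moves(deltas=[[0.7, [0, 0, -0.6], [0, 0, 0]], [0.7, [0, 0, -0.9], [0, 0, 0]], [0.7, [0, 0, -0.6], [0, 0, 0]], [0.7, [0, 0, 0], [0, 0, 0]]])

```text
time: 7.3
tcp_pos: [0.4382, 0.3085, 0.1775]
ee_rot: [179.6, 0.4, 156.2]
contact_force: [0.2, 0.4, 0.5]
opening: 0.848
```

```bash
python3 plan.py .577 .086 .19; python3 -c "
from models import *
crop(cam('scene'),370,130,150,150,4,'pics/a6.png')"
```

```text
7.3 [0.4382 0.3085 0.1775] [179.57   0.38 156.18] [0.2 0.4 0.5] 0.848
units (cur yaw, vertical tool) [-5.42 -3.69 -0.31] units(at target yaw) [-5.42 -3.69 -0.31] turn rotvec [0.43 0.38 0.  ]
```

View pics/a6.png

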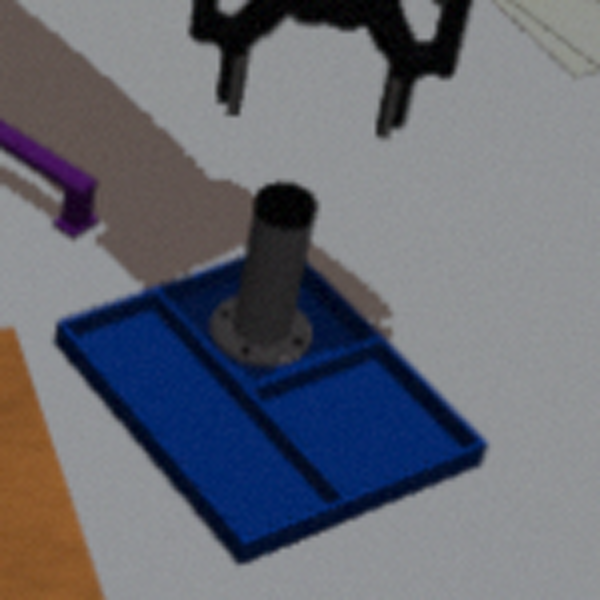

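The leg stands upright in the near square compartment (crop 265,330). Now the grommet.

Request:
apply_moves(deltas=[[0.7, [-0.7, -0.5, 0], [0, 0, 0]], [0.7, [-0.9, -0.6, 0], [0, 0, 0]], [0.7, [-0.9, -0.6, 0.2], [0, 0, 0]], [0.7, [-0.9, -0.6, 0.3], [0, 0, 0]], [0.7, [-0.9, -0.6, 0.3], [0, 0, 0]]])

```text
time: 7.85
tcp_pos: [0.5458, 0.1301, 0.1382]
ee_rot: [-180.0, -0.1, 156.2]
contact_force: [-0.3, -0.7, 0.7]
opening: 0.846
```

Request:
apply_moves(deltas=[[0.7, [-0.8, -0.5, 0.5], [0, 0, 0]], [0.7, [-0.32, -0.29, 0.5], [0, 0, 0]], [0.7, [0, 0, 0], [0, 0, 0]], [0.7, [0, 0, 0], [0, 0, 0]]])

```text
time: 8.25
tcp_pos: [0.573, 0.0846, 0.0983]
ee_rot: [-179.9, -0.2, 156.1]
contact_force: [1.1, 0.5, -0.3]
opening: 0.851
```

```bash
python3 plan.py .577 .086 .033
```

```text
8.25 [0.573  0.0846 0.0983] [-179.94   -0.21  156.12] [ 1.1  0.5 -0.3] 0.851
units (cur yaw, vertical tool) [-0.08  0.07  1.63] units(at target yaw) [-0.08  0.07  1.63] turn rotvec [-0.06 -0.21  0.  ]
```

Request:
apply_moves(deltas=[[0.7, [-0.06, 0.05, 0.4], [0, 0, 0]], [0.7, [0, 0, 0.5], [0, 0, 0]], [0.7, [0, 0, 0.4], [0, 0, 0]], [0.7, [0, 0, 0.2], [0, 0, 0]], [0.7, [0, 0, 0], [0, 0, 0]]])

```text
time: 8.75
tcp_pos: [0.576, 0.0861, 0.0383]
ee_rot: [-179.9, -0.2, 156.2]
contact_force: [-0.1, -0.4, -0.1]
opening: 0.851
```

```bash
python3 plan.py .577 .086 .033; python3 -c "
from models import *
crop(cam('top'),240,150,120,120,5,'pics/b1.png')
crop(cam('scene'),290,180,150,150,5,'pics/b2.png')"
```

```text
8.75 [0.576  0.0861 0.0383] [-1.7993e+02 -1.7000e-01  1.5623e+02] [-0.1 -0.4 -0.1] 0.851
units (cur yaw, vertical tool) [-0.02  0.01  0.13] units(at target yaw) [-0.02  0.01  0.13] turn rotvec [-0.07 -0.17  0.  ]
```

View pics/b2.png

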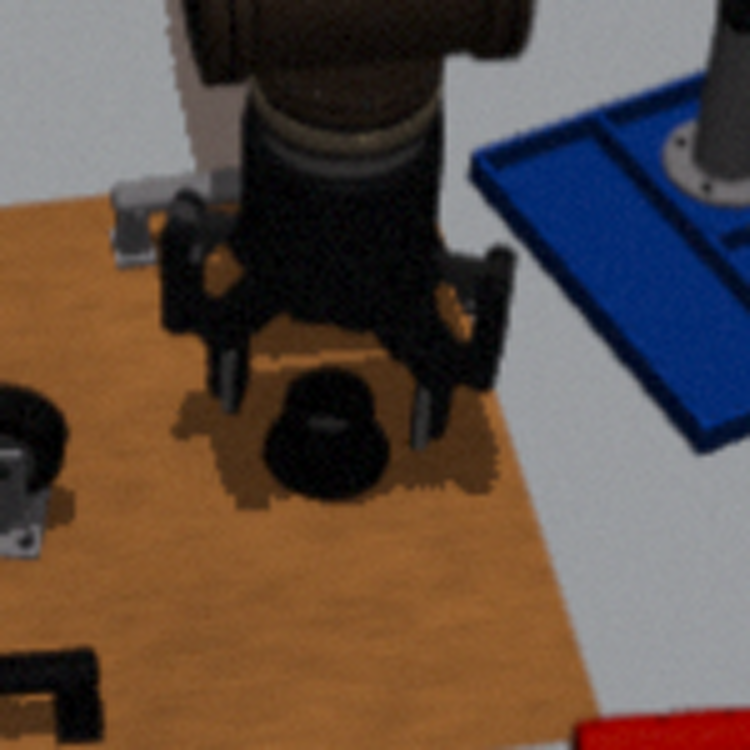

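Request:
apply_moves(deltas=[[0.4, [-0.02, 0, 0.1], [0, 0, 0]], [0.2, [0, 0, 0], [0, 0, 0]], [0, [0, 0, 0], [0, 0, 0]], [-0.2, [0, 0, 0], [0, 0, 0]], [-0.5, [0, 0, 0], [0, 0, 0]]], squeeze=35)

```text
time: 9.35
tcp_pos: [0.5786, 0.0851, 0.0366]
ee_rot: [180.0, 0.1, 156.2]
contact_force: [-0.6, -0.6, 2.9]
opening: 0.438
```

Request:
apply_moves(deltas=[[-1, [0, 0, 0], [0, 0, 0]], [-1, [0, 0, 0], [0, 0, 0]], [-1, [0, 0, 0], [0, 0, 0]]])

```text
time: 9.65
tcp_pos: [0.5786, 0.0851, 0.0366]
ee_rot: [180.0, 0.1, 156.2]
contact_force: [-0.1, -0.5, 4.4]
opening: 0.438
```

Request:
apply_moves(deltas=[[-1, [0, 0, -0.2], [0, 0, 0]], [-1, [0, 0, -0.4], [0, 0, 0]], [-1, [0, 0, -0.6], [0, 0, 0]], [-1, [0, 0, -0.4], [0, 0, 0]], [-1, [0, 0, 0], [0, 0, 0]]])

```text
time: 10.15
tcp_pos: [0.5802, 0.0852, 0.1036]
ee_rot: [179.9, 0.4, 156.2]
contact_force: [0.6, -0.1, -0.2]
opening: 0.441
```

```bash
python3 plan.py .5246 .3349 .1; python3 -c "
from models import *
crop(cam('scene'),290,150,150,150,4,'pics/b3.png')"
```

```text
10.15 [0.5802 0.0852 0.1036] [179.85   0.36 156.18] [ 0.6 -0.1 -0.2] 0.441
units (cur yaw, vertical tool) [3.79 5.15 0.09] units(at target yaw) [3.79 5.15 0.09] turn rotvec [0.15 0.36 0.  ]
```

View pics/b3.png

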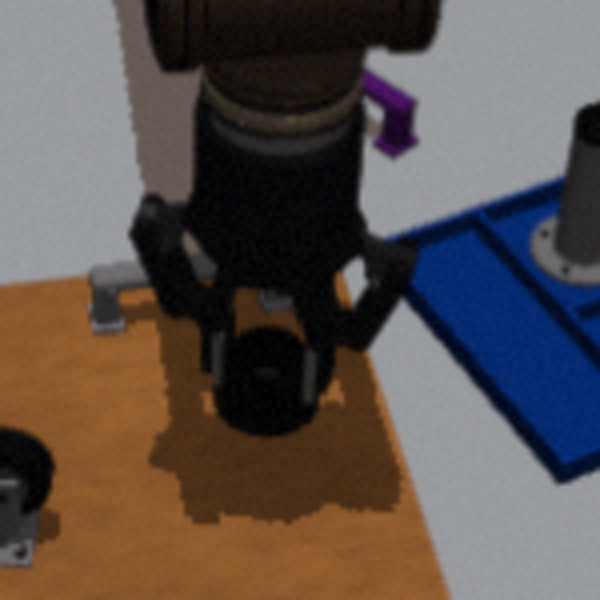

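Request:
apply_moves(deltas=[[-1, [0.4, 0.5, 0], [0, 0, 0]], [-1, [0.6, 0.8, 0], [0, 0, 0]], [-1, [0.6, 0.8, 0], [0, 0, 0]], [-1, [0.6, 0.8, 0], [0, 0, 0]], [-1, [0.6, 0.8, 0], [0, 0, 0]]])

```text
time: 10.7
tcp_pos: [0.5339, 0.2669, 0.0985]
ee_rot: [-179.9, -0.1, 156.2]
contact_force: [0.1, -0.4, -0.2]
opening: 0.436
```

Request:
apply_moves(deltas=[[-1, [0.5, 0.8, 0], [0, 0, 0]], [-1, [0.4, 0.6, 0], [0, 0, 0]], [-1, [0.1, 0.1, 0], [0, 0, 0]], [-1, [0, 0, 0], [0, 0, 0]], [-1, [0, 0, 0], [0, 0, 0]]])

```text
time: 11.2
tcp_pos: [0.5226, 0.3358, 0.099]
ee_rot: [-179.9, -0.1, 156.2]
contact_force: [-0.2, -0.4, -0.7]
opening: 0.442
```

```bash
python3 plan.py .5246 .3349 .0396; python3 -c "
from models import *
crop(cam('scene'),370,130,150,150,4,'pics/b4.png')"
```

```text
11.2 [0.5226 0.3358 0.099 ] [-1.7991e+02 -5.0000e-02  1.5616e+02] [-0.2 -0.4 -0.7] 0.442
units (cur yaw, vertical tool) [-0.05 -0.    1.49] units(at target yaw) [-0.05 -0.    1.49] turn rotvec [-0.09 -0.05  0.  ]
```

View pics/b4.png

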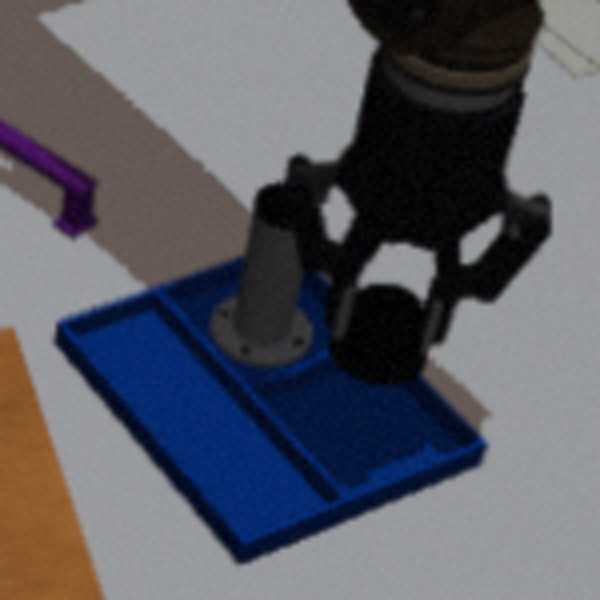

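Request:
apply_moves(deltas=[[-1, [-0.05, 0, 0.4], [0, 0, 0]], [-1, [0, 0, 0.5], [0, 0, 0]], [-1, [0, 0, 0.4], [0, 0, 0]], [-1, [0, 0, 0.08], [0, 0, 0]], [-1, [0, 0, 0], [0, 0, 0]]])

```text
time: 11.75
tcp_pos: [0.5242, 0.3353, 0.0432]
ee_rot: [-179.9, -0.1, 156.1]
contact_force: [-0.1, 0.5, -0.1]
opening: 0.441
```

Request:
apply_moves(deltas=[[-1, [0, 0, 0.04], [0, 0, 0]], [-1, [0, 0, 0], [0, 0, 0]]])

```text
time: 11.95
tcp_pos: [0.5254, 0.3363, 0.0439]
ee_rot: [179.9, 0.1, 156.2]
contact_force: [-0.3, 0.2, -0.4]
opening: 0.438
```

Request:
apply_moves(deltas=[[-1, [0, 0, 0.05], [0, 0, 0]], [-1, [0, 0, 0.03], [0, 0, 0]], [-1, [0, 0, 0], [0, 0, 0]]])

```text
time: 12.25
tcp_pos: [0.5247, 0.3361, 0.0399]
ee_rot: [180.0, 0.0, 156.2]
contact_force: [-0.8, 0.6, -0.2]
opening: 0.438
```

Request:
apply_moves(deltas=[[-1, [0, 0, 0.03], [0, 0, 0]], [-1, [0, 0, 0], [0, 0, 0]]])

```text
time: 12.45
tcp_pos: [0.5249, 0.3362, 0.0396]
ee_rot: [-180.0, -0.0, 156.2]
contact_force: [-1.6, -0.9, 5.2]
opening: 0.44
```

Contact with the tray floor; release a little, then rise.

Request:
apply_moves(deltas=[[0.1, [0, 0, 0], [0, 0, 0]], [0.2, [0, 0, 0], [0, 0, 0]], [0.2, [0, 0, -0.1], [0, 0, 0]], [0.2, [0, 0, -0.4], [0, 0, 0]], [0.2, [0, 0, -0.8], [0, 0, 0]]])

```text
time: 12.95
tcp_pos: [0.523, 0.3352, 0.0891]
ee_rot: [-179.8, -0.2, 156.2]
contact_force: [0.4, 0.7, -0.4]
opening: 0.602
```

Request:
apply_moves(deltas=[[0.2, [0, 0, -1], [0, 0, 0]], [0.2, [0, 0, -1], [0, 0, 0]], [0.2, [0, 0, -0.6], [0, 0, 0]], [0.2, [0, 0, 0], [0, 0, 0]]])

```text
time: 13.35
tcp_pos: [0.5276, 0.3373, 0.202]
ee_rot: [179.5, 0.5, 156.2]
contact_force: [0.5, -0.7, 1.0]
opening: 0.599
```

```bash
python3 plan.py .69 -.0835 .15 87.6; python3 -c "
from models import *
crop(cam('scene'),370,130,150,150,4,'pics/b5.png')"
```

```text
13.35 [0.5276 0.3373 0.202 ] [179.5    0.46 156.18] [ 0.5 -0.7  1. ] 0.599
units (cur yaw, vertical tool) [-7.96 -7.98  1.3 ] units(at target yaw) [-10.34   4.5    1.3 ] turn rotvec [ 0.72  0.11 68.58]
```

View pics/b5.png

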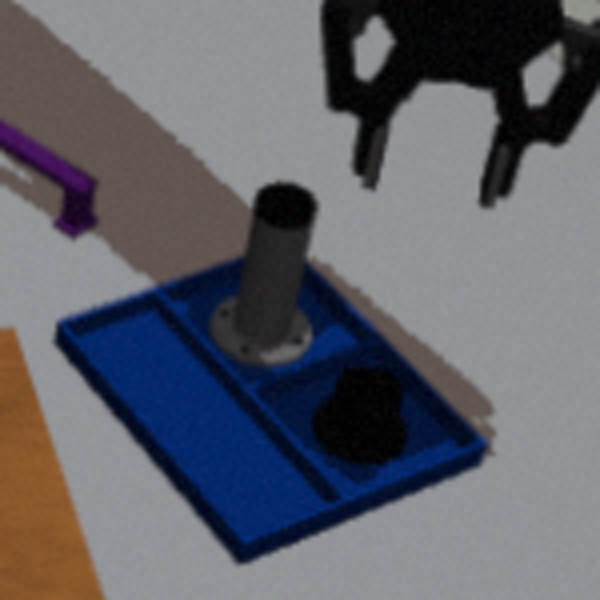

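The grommet sits flat in the far square compartment (crop 360,415). Next the black handle, at top-picture (373,159).

Request:
apply_moves(deltas=[[0.2, [-0.8, -0.8, 0], [0, 0, 0]], [0.2, [-0.8, -0.8, 0], [0, 0, 0]], [0.2, [-0.8, -0.8, 0], [0, 0, 0]], [0.2, [-0.8, -0.8, 0.1], [0, 0, 0]], [0.2, [-0.8, -0.8, 0.1], [0, 0, 0]]])

```text
time: 13.9
tcp_pos: [0.6059, 0.1233, 0.1849]
ee_rot: [-179.9, -0.1, 156.2]
contact_force: [0.9, 0.8, -0.1]
opening: 0.601
```

Request:
apply_moves(deltas=[[0.2, [-0.8, -0.8, 0.1], [0, 0, 0]], [0.2, [-0.8, -0.8, 0.2], [0, 0, 0]], [0.2, [-0.8, -0.8, 0.2], [0, 0, 0]], [0.2, [-0.8, -0.8, 0.2], [0, 0, 0]], [0.2, [-0.7, -0.7, 0.2], [0, 0, 0]]])

```text
time: 14.4
tcp_pos: [0.6856, -0.0827, 0.1483]
ee_rot: [-180.0, -0.2, 156.1]
contact_force: [0.3, 0.6, -0.2]
opening: 0.598
```

Request:
apply_moves(deltas=[[0, [0, 0, 0], [0, 0, 8.5]], [0, [0, 0, 0], [0, 0, 8.5]], [0, [0, 0, 0], [0, 0, 8.5]], [0, [0, 0, 0], [0, 0, 8.5]], [0, [0, 0, 0], [0, 0, 8.5]]])

```text
time: 14.9
tcp_pos: [0.685, -0.0805, 0.1483]
ee_rot: [-179.8, -0.1, 113.3]
contact_force: [-0.8, -0.4, -0.2]
opening: 0.496
```

Request:
apply_moves(deltas=[[0, [0, 0, 0], [0, 0, 8.5]], [0, [0, 0, 0], [0, 0, 8.5]], [0, [0, 0, 0], [0, 0, 8.5]], [0, [0, 0, 0], [0, 0, 0.6]], [0, [0, 0, 0], [0, 0, 0]]])

```text
time: 15.4
tcp_pos: [0.6855, -0.0805, 0.1492]
ee_rot: [-179.9, -0.0, 87.7]
contact_force: [-0.3, 0.3, 0.4]
opening: 0.501
```

```bash
python3 plan.py .69 -.0835 .09 87.6
```

```text
15.4 [ 0.6855 -0.0805  0.1492] [-1.7986e+02 -3.0000e-02  8.7740e+01] [-0.3  0.3  0.4] 0.501
units (cur yaw, vertical tool) [-0.07  0.12  1.48] units(at target yaw) [-0.07  0.12  1.48] turn rotvec [-0.14 -0.03  0.14]
```

Request:
apply_moves(deltas=[[0, [-0.07, 0.12, 0.5], [0, 0, 0]], [0, [0, 0, 0.7], [0, 0, 0]], [0, [0, 0, 0.7], [0, 0, 0]], [0, [0, 0, 0.3], [0, 0, 0]], [0, [0, 0, 0], [0, 0, 0]]])

```text
time: 15.9
tcp_pos: [0.689, -0.0832, 0.0596]
ee_rot: [-179.7, -0.1, 87.6]
contact_force: [-0.3, 0.3, 0.5]
opening: 0.502
```

```bash
python3 plan.py .69 -.0835 .038 87.6; python3 -c "
from models import *
crop(cam('scene'),210,230,150,120,5,'pics/c1.png')"
```

```text
15.9 [ 0.689  -0.0832  0.0596] [-1.7967e+02 -7.0000e-02  8.7650e+01] [-0.3  0.3  0.5] 0.502
units (cur yaw, vertical tool) [-0.01  0.03  0.54] units(at target yaw) [-0.01  0.03  0.54] turn rotvec [-0.33 -0.07  0.05]
```

View pics/c1.png

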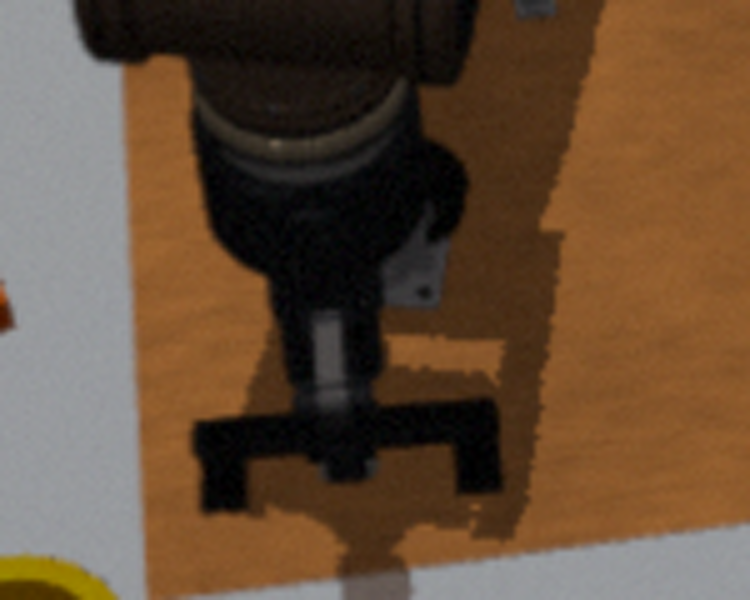

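Jaws straddle the bar near its middle (crop 345,430). Down and grip.

Request:
apply_moves(deltas=[[0, [0, 0.03, 0.3], [0, 0, 0]], [0, [0, 0, 0.24], [0, 0, 0]], [0, [0, 0, 0], [0, 0, 0]], [-0.4, [0, 0, 0], [0, 0, 0]], [-0.6, [0, 0, 0], [0, 0, 0]]], squeeze=40)

```text
time: 16.45
tcp_pos: [0.6924, -0.0838, 0.0416]
ee_rot: [180.0, 0.0, 87.6]
contact_force: [-0.3, -0.8, 0.2]
opening: 0.2
```

Request:
apply_moves(deltas=[[-1, [0, 0, 0], [0, 0, 0]], [-1, [0, 0, 0], [0, 0, 0]], [-1, [0, 0, 0], [0, 0, 0]]])

```text
time: 16.75
tcp_pos: [0.6925, -0.0838, 0.0417]
ee_rot: [179.9, 0.0, 87.6]
contact_force: [1.1, -0.8, 1.5]
opening: 0.182
```

Request:
apply_moves(deltas=[[-1, [0, 0, -0.2], [0, 0, 0]], [-1, [0, 0, -0.5], [0, 0, 0]], [-1, [0, 0, -0.8], [0, 0, 0]], [-1, [0, 0, -0.8], [0, 0, 0]], [-1, [0, 0, -0.5], [0, 0, 0]]])

```text
time: 17.25
tcp_pos: [0.6931, -0.084, 0.1567]
ee_rot: [179.8, 0.0, 87.6]
contact_force: [-0.0, -0.2, -0.8]
opening: 0.179
```

```bash
python3 plan.py .5035 .2445 .15 17.3; python3 -c "
from models import *
crop(cam('scene'),210,200,150,120,5,'pics/c2.png')"
```

```text
17.25 [ 0.6931 -0.084   0.1567] [1.7978e+02 5.0000e-02 8.7580e+01] [-0.  -0.2 -0.8] 0.179
units (cur yaw, vertical tool) [ 8.   -5.08  0.17] units(at target yaw) [-2.08 -9.25  0.17] turn rotvec [ 0.22 -0.09 70.28]
```

View pics/c2.png

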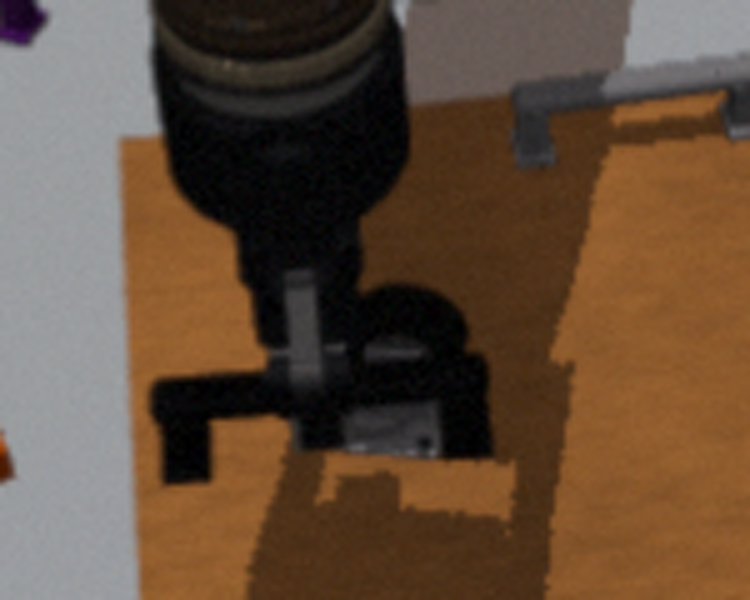

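Request:
apply_moves(deltas=[[-1, [0.5, -0.3, 0], [0, 0, 0]], [-1, [0.8, -0.5, 0], [0, 0, 0]], [-1, [0.9, -0.6, 0], [0, 0, 0]], [-1, [0.9, -0.6, 0], [0, 0, 0]], [-1, [0.9, -0.6, 0], [0, 0, 0]]])

```text
time: 17.8
tcp_pos: [0.5935, 0.0817, 0.1524]
ee_rot: [-179.9, -0.0, 87.5]
contact_force: [0.9, -0.2, -0.8]
opening: 0.18
```

Request:
apply_moves(deltas=[[-1, [0.9, -0.6, 0], [0, 0, 0]], [-1, [0.9, -0.6, 0], [0, 0, 0]], [-1, [0.9, -0.6, 0], [0, 0, 0]], [-1, [0.8, -0.4, 0], [0, 0, 0]], [-1, [0.5, -0.28, 0], [0, 0, 0]]])

```text
time: 18.3
tcp_pos: [0.5007, 0.2465, 0.1526]
ee_rot: [-179.9, -0.0, 87.7]
contact_force: [0.7, -0.9, -0.1]
opening: 0.178
```

Request:
apply_moves(deltas=[[-1, [0, 0, 0], [0, 0, 5]], [-1, [0, 0, 0], [0, 0, 8.5]], [-1, [0, 0, 0], [0, 0, 8.5]], [-1, [0, 0, 0], [0, 0, 8.5]], [-1, [0, 0, 0], [0, 0, 8.5]]])

```text
time: 18.8
tcp_pos: [0.5021, 0.2445, 0.1525]
ee_rot: [-180.0, 0.1, 48.2]
contact_force: [-1.0, -0.7, -0.2]
opening: 0.172
```

Request:
apply_moves(deltas=[[-1, [0, 0, 0], [0, 0, 8.5]], [-1, [0, 0, 0], [0, 0, 8.5]], [-1, [0, 0, 0], [0, 0, 8.5]], [-1, [0, 0, 0], [0, 0, 5.8]], [-1, [0, 0, 0], [0, 0, 0]]])

```text
time: 19.3
tcp_pos: [0.5022, 0.2444, 0.1525]
ee_rot: [-180.0, 0.1, 17.3]
contact_force: [-0.5, 0.2, -1.6]
opening: 0.18
```

```bash
python3 plan.py .5035 .2445 .0447 17.3; python3 -c "
from models import *
crop(cam('scene'),370,110,150,150,4,'pics/c3.png')"
```

```text
19.3 [0.5022 0.2444 0.1525] [-1.800e+02  6.000e-02  1.729e+01] [-0.5  0.2 -1.6] 0.18
units (cur yaw, vertical tool) [0.03 0.01 2.7 ] units(at target yaw) [0.03 0.01 2.7 ] turn rotvec [-0.    0.06 -0.01]
```

View pics/c3.png

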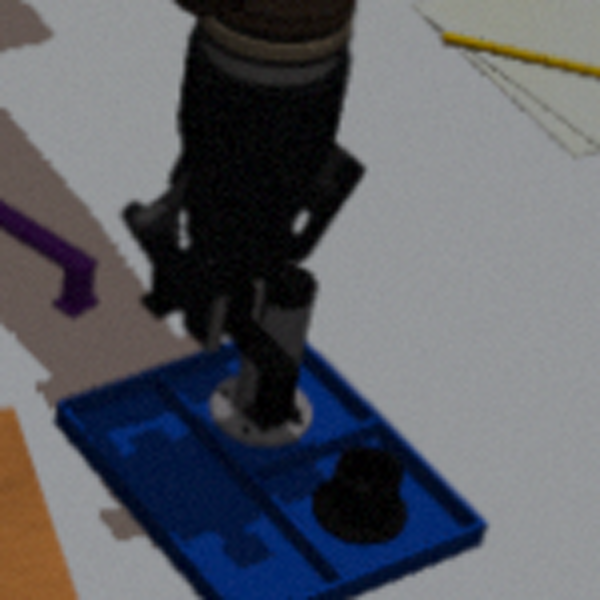

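Request:
apply_moves(deltas=[[-1, [0.28, 0, 0.4], [0, 0, 0]], [-1, [0, 0, 0.7], [0, 0, 0]], [-1, [0, 0, 0.7], [0, 0, 0]], [-1, [0, 0, 0.6], [0, 0, 0]], [-1, [0, 0, 0.15], [0, 0, 0]]])

```text
time: 19.85
tcp_pos: [0.5108, 0.2471, 0.0477]
ee_rot: [-180.0, 0.4, 17.4]
contact_force: [0.2, -0.1, -1.3]
opening: 0.182
```

Request:
apply_moves(deltas=[[-1, [0, 0, 0.05], [0, 0, 0]], [-1, [0, 0, 0], [0, 0, 0]]])

```text
time: 20.05
tcp_pos: [0.514, 0.2481, 0.05]
ee_rot: [180.0, -0.1, 17.3]
contact_force: [0.2, 0.4, -0.4]
opening: 0.18
```

Request:
apply_moves(deltas=[[-1, [0, 0, 0.06], [0, 0, 0]], [-1, [0, 0, 0.03], [0, 0, 0]], [-1, [0, 0, 0], [0, 0, 0]]])

```text
time: 20.35
tcp_pos: [0.5137, 0.248, 0.0462]
ee_rot: [180.0, -0.1, 17.3]
contact_force: [-0.3, 0.3, -1.1]
opening: 0.175
```

```bash
python3 plan.py .514 .2481 .0447 17.3; python3 -c "
from models import *
crop(cam('scene'),370,130,150,150,5,'pics/c4.png')
crop(cam('top'),140,180,130,130,5,'pics/c5.png')"
```

```text
20.35 [0.5137 0.248  0.0462] [ 1.800e+02 -6.000e-02  1.729e+01] [-0.3  0.3 -1.1] 0.175
units (cur yaw, vertical tool) [0.01 0.   0.04] units(at target yaw) [0.01 0.   0.04] turn rotvec [ 0.   -0.06 -0.01]
```

View pics/c4.png

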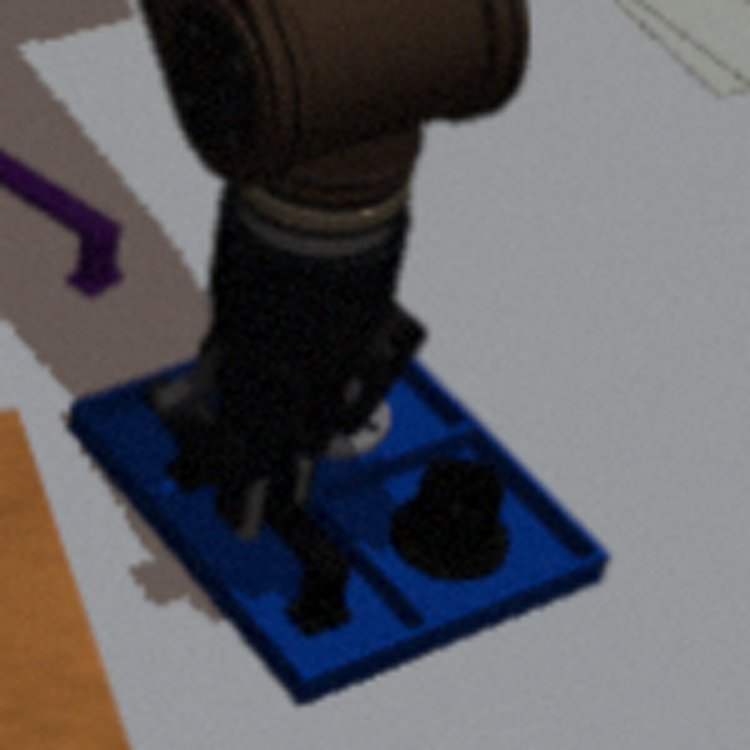

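View pics/c5.png

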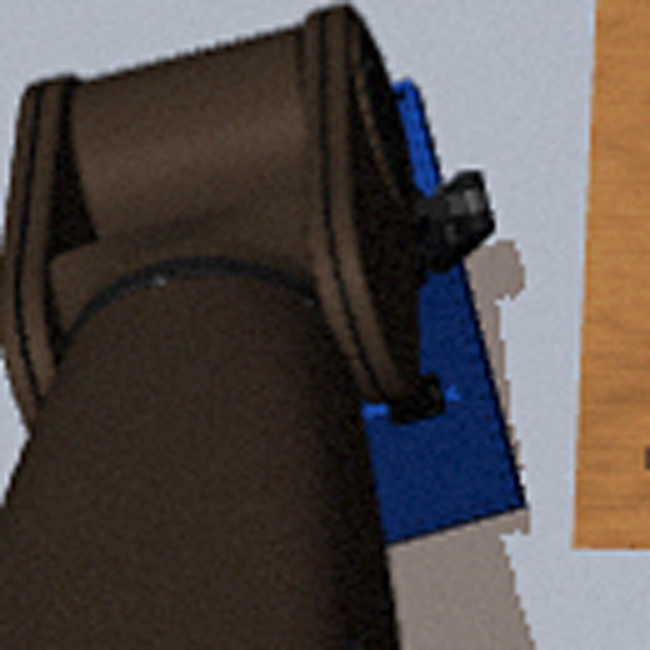

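Request:
apply_moves(deltas=[[-1, [0, 0, 0.04], [0, 0, 0]], [-1, [0, 0, 0], [0, 0, 0]]])

```text
time: 20.65
tcp_pos: [0.5137, 0.248, 0.0446]
ee_rot: [180.0, -0.0, 17.3]
contact_force: [-2.0, 0.9, 2.9]
opening: 0.174
```

Request:
apply_moves(deltas=[[-0.3, [0, 0, 0], [0, 0, 0]], [-0.2, [0, 0, 0], [0, 0, 0]], [-0.2, [0, 0, 0], [0, 0, 0]], [-0.2, [0, 0, -0.3], [0, 0, 0]], [-0.2, [0, 0, -0.8], [0, 0, 0]]])

```text
time: 21.15
tcp_pos: [0.5108, 0.2471, 0.0856]
ee_rot: [-180.0, 0.4, 17.3]
contact_force: [0.4, 0.1, 0.0]
opening: 0.4
```

Request:
apply_moves(deltas=[[-0.2, [0, 0, -1], [0, 0, 0]], [-0.2, [0, 0, -1], [0, 0, 0]], [-0.2, [0, 0, -0.6], [0, 0, 0]], [-0.2, [0, 0, 0], [0, 0, 0]]])

```text
time: 21.55
tcp_pos: [0.5161, 0.2487, 0.1982]
ee_rot: [180.0, -0.6, 17.3]
contact_force: [0.3, 0.0, -0.2]
opening: 0.402
```

```bash
python3 -c "
from models import *
p=tf(pose['castor'],(.012,0,0)); print(p)
crop(cam('scene'),370,130,150,150,4,'pics/c6.png')"; python3 plan.py .5868 -.0522 .15 75.1
```

```text
[ 0.58688559 -0.05220349  0.        ]
21.6 [0.5146 0.2483 0.1951] [179.99  -0.34  17.28] [-0.3 -0.  -1. ] 0.401
units (cur yaw, vertical tool) [-0.51  7.71  1.13] units(at target yaw) [-6.8   3.67  1.13] turn rotvec [  0.18  -0.3  -57.82]
```

View pics/c6.png

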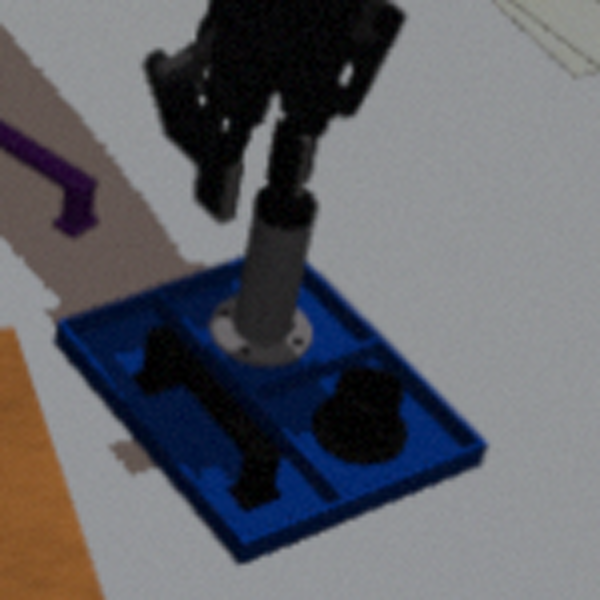

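Black handle stands in the long compartment (crop 210,420). Now the castor (top-picture 361,208).

Request:
apply_moves(deltas=[[0.3, [0, 0.7, 0], [0, 0, 0]], [0.3, [-0.1, 1, 0], [0, 0, 0]], [0.3, [-0.1, 1, 0], [0, 0, 0]], [0.3, [-0.1, 1, 0.1], [0, 0, 0]], [0.3, [-0.1, 1, 0.2], [0, 0, 0]]])

```text
time: 22.1
tcp_pos: [0.5533, 0.0622, 0.1786]
ee_rot: [-180.0, 0.1, 17.3]
contact_force: [0.5, -0.2, -0.2]
opening: 0.651
```

Request:
apply_moves(deltas=[[0.3, [-0.1, 1, 0.2], [0, 0, 0]], [0.3, [0, 1, 0.2], [0, 0, 0]], [0.3, [0, 1, 0.2], [0, 0, 0]], [0.3, [0, 0, 0.2], [0, 0, -8.5]], [0.3, [0, 0, 0], [0, 0, -8.5]]])

```text
time: 22.6
tcp_pos: [0.5838, -0.0533, 0.1441]
ee_rot: [-179.7, 0.2, 34.5]
contact_force: [-1.2, -0.1, 0.1]
opening: 0.647
```

Request:
apply_moves(deltas=[[0.3, [0, 0, 0], [0, 0, -8.5]], [0.3, [0, 0, 0], [0, 0, -8.5]], [0.3, [0, 0, 0], [0, 0, -8.5]], [0.3, [0, 0, 0], [0, 0, -8.5]], [0.3, [0, 0, 0], [0, 0, -6.8]]])

```text
time: 23.1
tcp_pos: [0.5843, -0.0518, 0.1457]
ee_rot: [-179.8, -0.0, 75.4]
contact_force: [0.4, 0.9, 0.5]
opening: 0.652
```

Request:
apply_moves(deltas=[[0.3, [0, 0, 0], [0, 0, 0]], [0.3, [0, 0, 0], [0, 0, 0]]])

```text
time: 23.3
tcp_pos: [0.5848, -0.0519, 0.1465]
ee_rot: [-179.8, -0.0, 74.9]
contact_force: [-0.4, -0.5, 0.7]
opening: 0.65
```

```bash
python3 plan.py .5869 -.0522 .1 75.1; python3 -c "
from models import *
crop(cam('scene'),228,190,130,110,6,'pics/d1.png')"
```

```text
23.3 [ 0.5848 -0.0519  0.1465] [-179.85   -0.     74.93] [-0.4 -0.5  0.7] 0.65
units (cur yaw, vertical tool) [0.01 0.05 1.16] units(at target yaw) [0.01 0.05 1.16] turn rotvec [-0.15 -0.   -0.17]
```

View pics/d1.png

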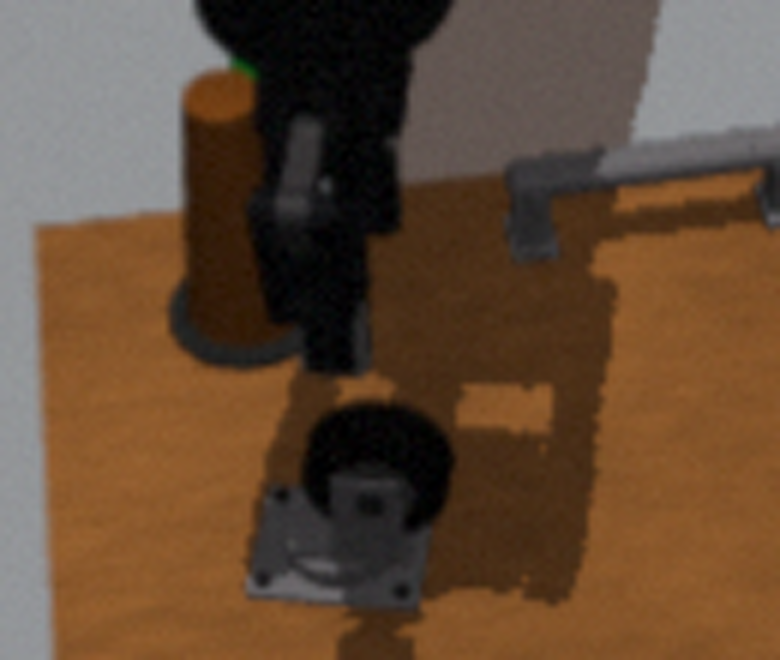

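Request:
apply_moves(deltas=[[0.3, [0.01, 0.05, 0.5], [0, 0, 0]], [0.3, [0, 0, 0.7], [0, 0, 0]], [0.3, [0, 0, 0.7], [0, 0, 0]], [0.3, [0, 0, 0.3], [0, 0, 0]], [0.3, [0, 0, 0], [0, 0, 0]]])

```text
time: 23.85
tcp_pos: [0.586, -0.0518, 0.0575]
ee_rot: [-179.7, 0.0, 75.0]
contact_force: [-0.4, -0.5, -0.1]
opening: 0.653
```

```bash
python3 plan.py .5869 -.0522 .046 75.1; python3 -c "
from models import *
crop(cam('scene'),228,190,130,110,6,'pics/d2.png')"
```

```text
23.85 [ 0.586  -0.0518  0.0575] [-179.7     0.     75.02] [-0.4 -0.5 -0.1] 0.653
units (cur yaw, vertical tool) [-0.    0.02  0.29] units(at target yaw) [-0.    0.02  0.29] turn rotvec [-0.3   0.   -0.08]
```

View pics/d2.png

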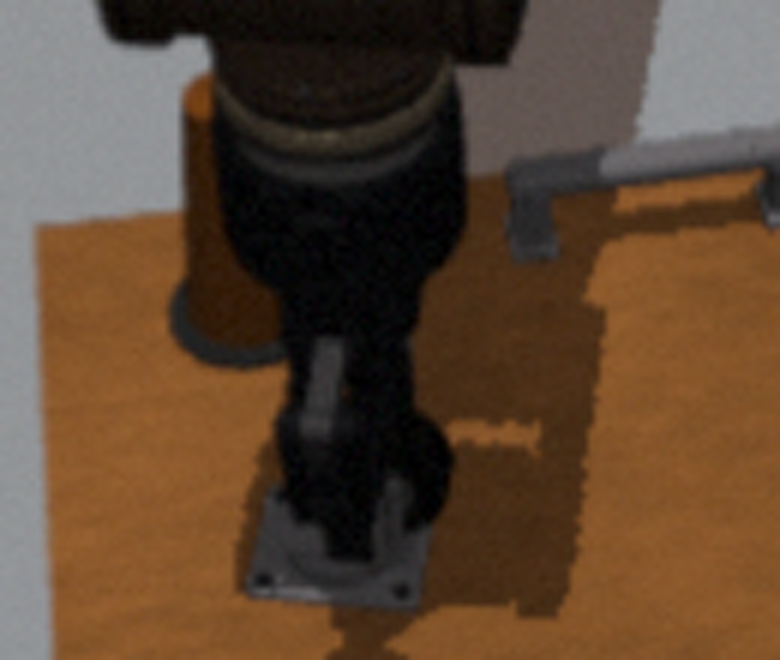

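```bash
python3 -c "
from models import *
d=cam('scene')
q=lambda P:((proj(d,P)-[228,190]+.5)*6).round()
print('cheek near face', q(tf(pose['castor'],[(.001,-.015,.02),(.025,-.015,.02),(.025,-.015,.054),(.001,-.015,.054)])))
print('wheel axle', q(tf(pose['castor'],[(.015,-.015,.045)])))
o=r.observe();Rm=R.from_euler('xyz',o['ee_rot'],degrees=True)
for y in(.02,.027,.032):
  print(y,[q(o['tcp_pos']+Rm.apply([x,s*y,zz])) .tolist() for s in(1,-1) for x in(-.011,.011) for zz in (.018,)])
"
```

```text
cheek near face [[336. 547.]
 [406. 553.]
 [401. 487.]
 [329. 482.]]
wheel axle [[372. 503.]]
0.02 [[[329.0, 519.0]], [[394.0, 524.0]], [[348.0, 429.0]], [[412.0, 434.0]]]
0.027 [[[325.0, 535.0]], [[391.0, 540.0]], [[351.0, 413.0]], [[415.0, 418.0]]]
0.032 [[[323.0, 547.0]], [[389.0, 552.0]], [[353.0, 403.0]], [[417.0, 407.0]]]
```

Request:
apply_moves(deltas=[[0.3, [0.05, 0.02, 0.25], [0, 0, 0]], [0.1, [0, 0, 0], [0, 0, 0]], [-0.1, [0, 0, 0], [0, 0, 0]], [-0.3, [0, 0, 0], [0, 0, 0]], [-0.6, [0, 0, 0], [0, 0, 0]]], squeeze=50)

```text
time: 24.45
tcp_pos: [0.5894, -0.0506, 0.0506]
ee_rot: [179.9, -0.0, 75.1]
contact_force: [-0.2, -0.6, 0.6]
opening: 0.339
```

Request:
apply_moves(deltas=[[-1, [0, 0, 0], [0, 0, 0]], [-1, [0, 0, 0], [0, 0, 0]], [-1, [0, 0, 0], [0, 0, 0]]])

```text
time: 24.75
tcp_pos: [0.5894, -0.0506, 0.0506]
ee_rot: [180.0, -0.0, 75.1]
contact_force: [-0.4, 0.1, 4.5]
opening: 0.347
```

Request:
apply_moves(deltas=[[-1, [0, 0, -0.2], [0, 0, 0]], [-1, [0, 0, -0.4], [0, 0, 0]], [-1, [0, 0, -0.7], [0, 0, 0]], [-1, [0, 0, -0.6], [0, 0, 0]], [-1, [0, 0, 0], [0, 0, 0]]])

```text
time: 25.25
tcp_pos: [0.5919, -0.0513, 0.131]
ee_rot: [179.5, 0.0, 75.1]
contact_force: [0.5, -0.6, -1.3]
opening: 0.342
```

```bash
python3 -c "
from models import *
st()
crop(cam('scene'),228,170,130,110,6,'pics/d3.png')"
```

```text
25.25 [ 0.5919 -0.0513  0.131 ] [179.46   0.    75.09] [ 0.5 -0.6 -1.3] 0.342
```

View pics/d3.png

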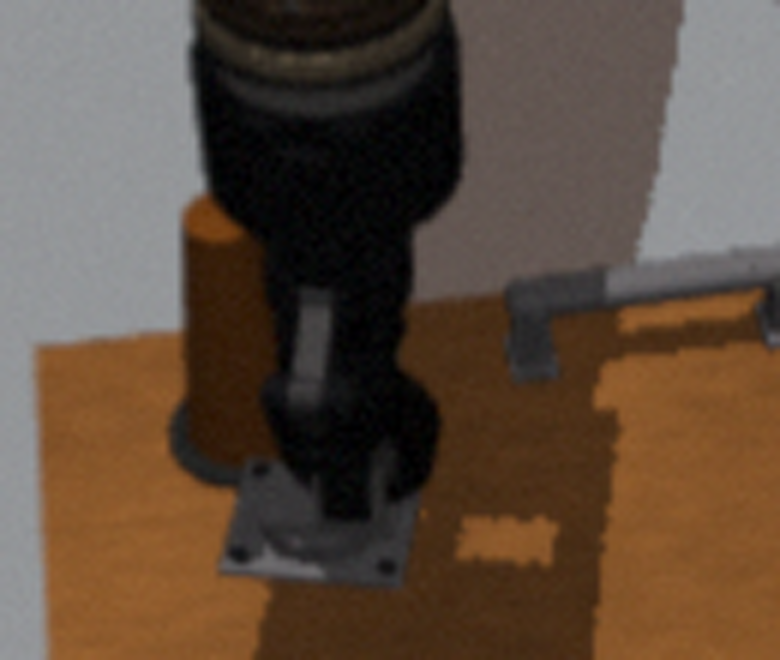

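```bash
python3 plan.py .5606 -.2628 .115 106.4
```

```text
25.3 [ 0.5905 -0.051   0.1285] [179.69   0.    75.08] [ 0.3  0.2 -0.8] 0.346
units (cur yaw, vertical tool) [-5.31  0.64  0.34] units(at target yaw) [-4.87 -2.21  0.34] turn rotvec [  0.3    0.09 -31.32]
```

Request:
apply_moves(deltas=[[-1, [-0.5, 0, 0], [0, 0, 0]], [-1, [-0.9, 0.1, 0], [0, 0, 0]], [-1, [-0.9, 0.1, 0], [0, 0, 0]], [-1, [-0.9, 0.1, 0], [0, 0, 0]], [-1, [-0.9, 0.1, 0], [0, 0, 0]]])

```text
time: 25.8
tcp_pos: [0.5608, -0.2138, 0.1238]
ee_rot: [-179.8, -0.1, 75.1]
contact_force: [0.3, 0.4, -1.2]
opening: 0.341
```

Request:
apply_moves(deltas=[[-1, [-0.8, 0.14, 0], [0, 0, 0]], [-1, [-0.41, 0.1, 0], [0, 0, -5]], [-1, [0, 0, 0], [0, 0, -8.5]], [-1, [0, 0, 0], [0, 0, -8.5]], [-1, [0, 0, 0], [0, 0, -8.5]]])

```text
time: 26.3
tcp_pos: [0.5578, -0.2621, 0.1236]
ee_rot: [-179.9, -0.2, 105.9]
contact_force: [0.2, 0.3, -1.5]
opening: 0.35
```

Request:
apply_moves(deltas=[[-1, [0, 0, 0], [0, 0, -0.8]], [-1, [0, 0, 0], [0, 0, 0]], [-1, [0, 0, 0], [0, 0, 0]]])

```text
time: 26.6
tcp_pos: [0.5587, -0.2621, 0.1251]
ee_rot: [-180.0, -0.1, 106.3]
contact_force: [0.1, 0.2, -1.0]
opening: 0.341
```

```bash
python3 plan.py .5606 -.2628 .0536 106.4;python3 -c "
from models import *
crop(cam('scene'),100,170,150,150,5,'pics/d4.png')"
```

```text
26.6 [ 0.5587 -0.2621  0.1251] [-1.7995e+02 -6.0000e-02  1.0626e+02] [ 0.1  0.2 -1. ] 0.341
units (cur yaw, vertical tool) [-0.03  0.04  1.79] units(at target yaw) [-0.03  0.04  1.79] turn rotvec [-0.05 -0.06 -0.14]
```

View pics/d4.png

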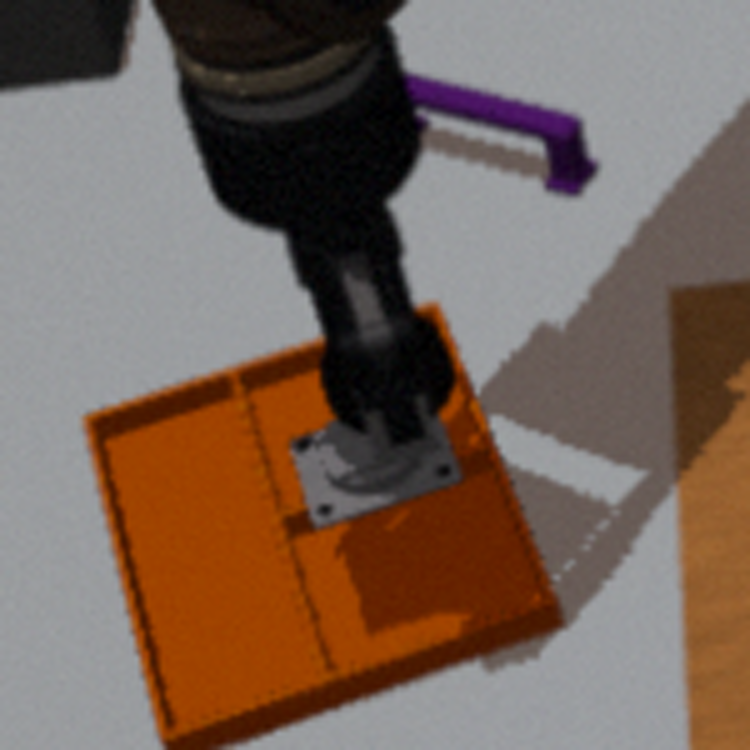

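Castor is level and aligned above the far square compartment; lower.

Request:
apply_moves(deltas=[[-1, [-0.03, 0.04, 0.4], [0, 0, 0]], [-1, [0, 0, 0.5], [0, 0, 0]], [-1, [0, 0, 0.5], [0, 0, 0]], [-1, [0, 0, 0.25], [0, 0, 0]], [-1, [0, 0, 0], [0, 0, 0]]])

```text
time: 27.15
tcp_pos: [0.5595, -0.2621, 0.0571]
ee_rot: [-179.8, -0.2, 106.4]
contact_force: [-0.4, 0.2, -0.8]
opening: 0.342
```

Request:
apply_moves(deltas=[[-1, [0, 0, 0.05], [0, 0, 0]], [-1, [0, 0, 0], [0, 0, 0]], [-1, [0, 0, 0], [0, 0, 0]]])

```text
time: 27.45
tcp_pos: [0.5616, -0.2635, 0.059]
ee_rot: [179.9, 0.1, 106.4]
contact_force: [-0.1, 0.5, -1.5]
opening: 0.34
```

Request:
apply_moves(deltas=[[-1, [0, 0, 0.06], [0, 0, 0]], [-1, [0, 0, 0.04], [0, 0, 0]], [-1, [0, 0, 0], [0, 0, 0]]])

```text
time: 27.75
tcp_pos: [0.5608, -0.263, 0.0537]
ee_rot: [-180.0, -0.0, 106.4]
contact_force: [0.1, -0.2, -1.9]
opening: 0.339
```

```bash
python3 plan.py .5616 -.2635 .0536 106.4;python3 -c "
from models import *
crop(cam('scene'),100,190,150,130,5,'pics/d5.png')"
```

```text
27.75 [ 0.5608 -0.263   0.0537] [-1.7999e+02 -2.0000e-02  1.0638e+02] [ 0.1 -0.2 -1.9] 0.339
units (cur yaw, vertical tool) [-0.02  0.02  0.  ] units(at target yaw) [-0.02  0.02  0.  ] turn rotvec [-0.01 -0.02 -0.02]
```

View pics/d5.png

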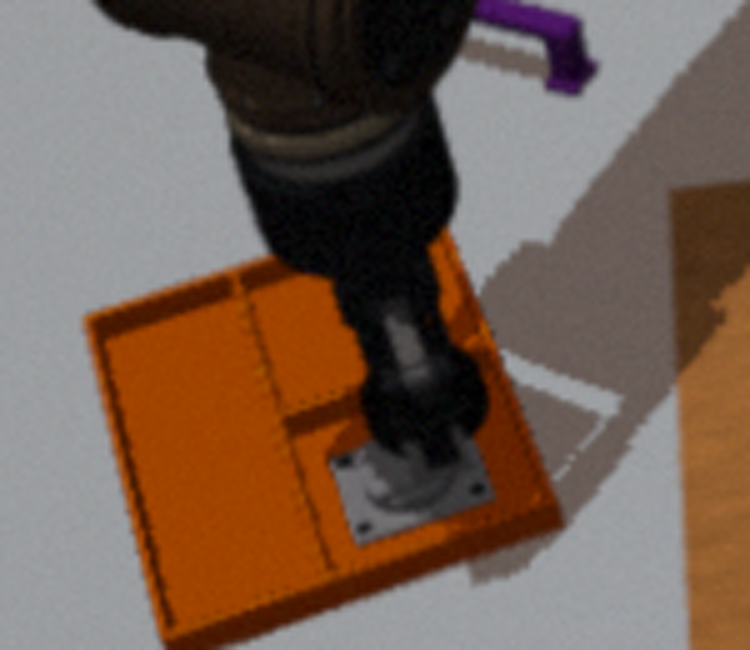

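Request:
apply_moves(deltas=[[-1, [0, 0, 0.03], [0, 0, 0]], [-1, [0, 0, 0], [0, 0, 0]]])

```text
time: 28.0
tcp_pos: [0.5611, -0.2631, 0.0536]
ee_rot: [-180.0, -0.0, 106.4]
contact_force: [-2.1, 2.3, 2.4]
opening: 0.34
```

Seated. Release and rise.

Request:
apply_moves(deltas=[[-0.1, [0, 0, 0], [0, 0, 0]], [0.2, [0, 0, 0], [0, 0, 0]], [0.2, [0, 0, 0], [0, 0, 0]], [0.2, [0, 0, -0.3], [0, 0, 0]], [0.2, [0, 0, -0.8], [0, 0, 0]]])

```text
time: 28.5
tcp_pos: [0.5588, -0.2617, 0.0941]
ee_rot: [-179.7, -0.3, 106.4]
contact_force: [-0.2, -0.0, -0.6]
opening: 0.603
```

Request:
apply_moves(deltas=[[0.2, [0, 0, -1], [0, 0, 0]], [0.2, [0, 0, -1], [0, 0, 0]], [0.2, [0, 0, -0.8], [0, 0, 0]], [0.2, [0, 0, 0], [0, 0, 0]]])

```text
time: 28.9
tcp_pos: [0.5638, -0.2649, 0.2169]
ee_rot: [179.5, 0.6, 106.4]
contact_force: [0.9, -0.0, 1.0]
opening: 0.601
```

```bash
python3 plan.py .4429 .0718 .2 91;python3 -c "
from models import *
print(unproj(cam('top'),[[373,264]],.0))
crop(cam('scene'),100,190,150,130,5,'pics/d6.png')"
```

```text
28.9 [ 0.5638 -0.2649  0.2169] [179.51   0.6  106.38] [ 0.9 -0.   1. ] 0.601
units (cur yaw, vertical tool) [ 8.93 -0.53  0.42] units(at target yaw) [ 8.47 -2.88  0.42] turn rotvec [ 0.56  0.53 15.39]
[[ 0.46411667 -0.08717152  0.        ]]
```

View pics/d6.png

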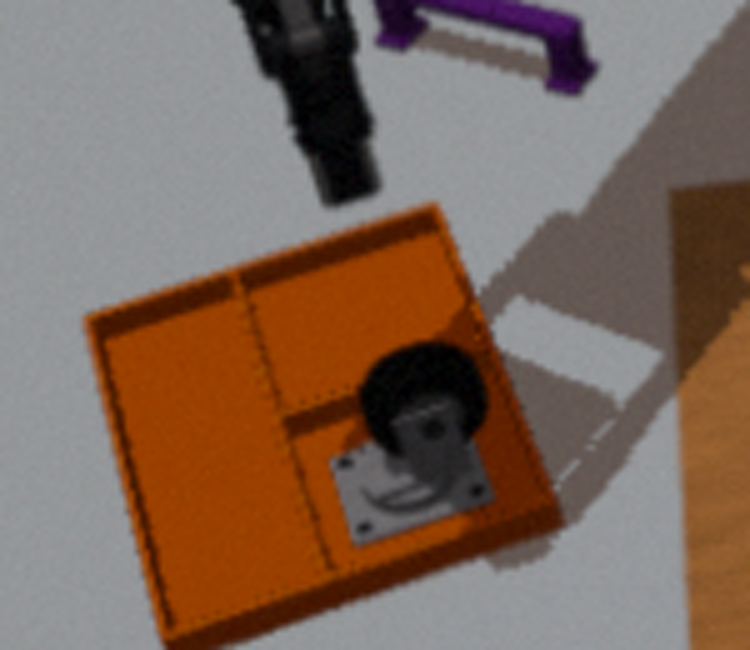

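Castor seated (crop 410,490). Candidates for the last part: grey handle at top (297,272), green (363,322), purple (235,350) and (453,345). The grey one is the bright steel (earlier enlarged crops show it grey, on the mat).

Request:
apply_moves(deltas=[[0, [0.6, 0, 0], [0, 0, 0]], [0, [0.9, -0.1, 0], [0, 0, 0]], [0, [0.9, -0.1, 0], [0, 0, 0]], [0, [1, 0, 0], [0, 0, 0]], [0, [1, 0, 0], [0, 0, 0]]])

```text
time: 29.5
tcp_pos: [0.5018, -0.0948, 0.2064]
ee_rot: [-179.8, -0.2, 106.3]
contact_force: [-0.8, 0.6, 0.5]
opening: 0.5
```

Request:
apply_moves(deltas=[[0, [1, -0.1, 0], [0, 0, 0]], [0, [1, -0.1, 0], [0, 0, 0]], [0, [1, -0.1, 0], [0, 0, 0]], [0, [1, 0, 0], [0, 0, 0]], [0, [0.5, 0, 0], [0, 0, 0]]])

```text
time: 30.0
tcp_pos: [0.4388, 0.0752, 0.2065]
ee_rot: [-179.8, -0.1, 106.5]
contact_force: [0.3, 0.2, -0.6]
opening: 0.499
```

Request:
apply_moves(deltas=[[0, [0, 0, 0.5], [0, 0, 7.7]], [0, [0, 0, 0.5], [0, 0, 7.7]], [0, [0, 0, 0.3], [0, 0, 0]], [0, [0, 0, 0], [0, 0, 0]], [0, [0, 0, 0], [0, 0, 0]]])

```text
time: 30.5
tcp_pos: [0.4412, 0.0727, 0.1563]
ee_rot: [-179.9, -0.0, 91.1]
contact_force: [-0.5, -0.1, 0.1]
opening: 0.497
```

```bash
python3 plan.py .4429 .0718 .06 91
```

```text
30.5 [0.4412 0.0727 0.1563] [-1.7992e+02 -1.0000e-02  9.1060e+01] [-0.5 -0.1  0.1] 0.497
units (cur yaw, vertical tool) [-0.02  0.04  2.41] units(at target yaw) [-0.02  0.04  2.41] turn rotvec [-0.08 -0.01  0.06]
```

Request:
apply_moves(deltas=[[0, [-0.02, 0.02, 0.4], [0, 0, 0]], [0, [0, 0, 0.7], [0, 0, 0]], [0, [0, 0, 0.7], [0, 0, 0]], [0, [0, 0, 0.5], [0, 0, 0]], [0, [0, 0, 0], [0, 0, 0]]])

```text
time: 31.0
tcp_pos: [0.4407, 0.0719, 0.0629]
ee_rot: [-179.7, -0.0, 91.0]
contact_force: [-0.4, -0.7, -0.1]
opening: 0.498
```

```bash
python3 plan.py .4429 .0718 .038 91;python3 -c "
from models import *
crop(cam('scene'),280,150,130,110,6,'pics/e1.png')"
```

```text
31.0 [0.4407 0.0719 0.0629] [-1.7972e+02 -2.0000e-02  9.1010e+01] [-0.4 -0.7 -0.1] 0.498
units (cur yaw, vertical tool) [-0.    0.06  0.62] units(at target yaw) [-0.    0.06  0.62] turn rotvec [-0.28 -0.02  0.01]
```

View pics/e1.png

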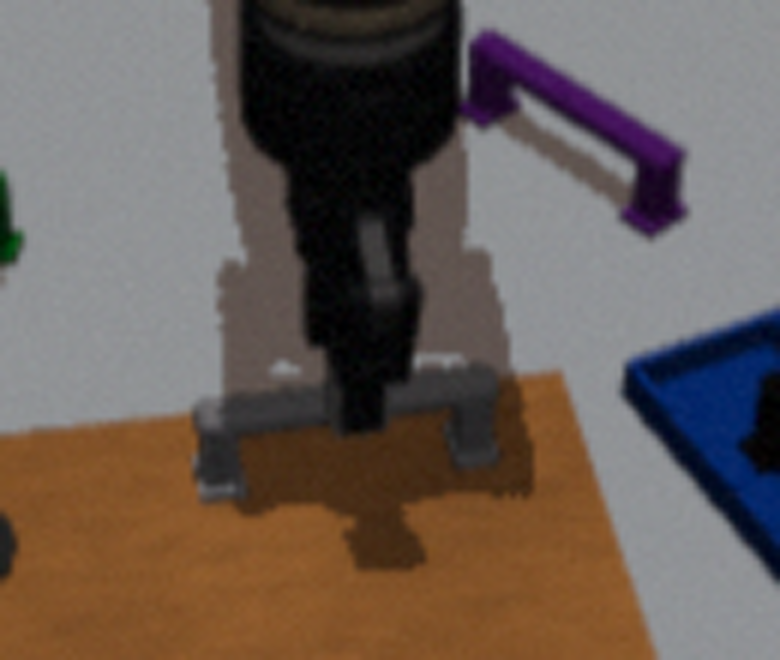

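The grey steel handle is straddled near its middle (crop 360,400). Down and grip.

Request:
apply_moves(deltas=[[0, [0, 0.04, 0.3], [0, 0, 0]], [0, [0, 0, 0.28], [0, 0, 0]], [0, [0, 0, 0], [0, 0, 0]], [-0.4, [0, 0, 0], [0, 0, 0]], [-0.6, [0, 0, 0], [0, 0, 0]]], squeeze=50)

```text
time: 31.55
tcp_pos: [0.4441, 0.0721, 0.0419]
ee_rot: [180.0, 0.0, 91.0]
contact_force: [-0.4, -0.3, -0.2]
opening: 0.201
```

Request:
apply_moves(deltas=[[-1, [0, 0, 0], [0, 0, 0]], [-1, [0, 0, 0], [0, 0, 0]], [-1, [0, 0, 0], [0, 0, 0]]])

```text
time: 31.85
tcp_pos: [0.4441, 0.0721, 0.0419]
ee_rot: [180.0, 0.0, 91.0]
contact_force: [0.0, -0.4, 1.8]
opening: 0.176
```

Request:
apply_moves(deltas=[[-1, [0, 0, -0.2], [0, 0, 0]], [-1, [0, 0, -0.5], [0, 0, 0]], [-1, [0, 0, -0.9], [0, 0, 0]], [-1, [0, 0, -1], [0, 0, 0]], [-1, [0, 0, -1], [0, 0, 0]]])

```text
time: 32.35
tcp_pos: [0.4431, 0.0721, 0.187]
ee_rot: [-180.0, -0.0, 91.0]
contact_force: [1.5, -0.3, -0.8]
opening: 0.172
```

Request:
apply_moves(deltas=[[-1, [0, 0, -0.5], [0, 0, 0]], [-1, [0, 0, 0], [0, 0, 0]]])

```text
time: 32.55
tcp_pos: [0.4459, 0.072, 0.2098]
ee_rot: [179.5, 0.0, 91.0]
contact_force: [0.1, -0.0, -1.2]
opening: 0.177
```

```bash
python3 plan.py .538 -.3624 .18 16.4;python3 -c "
from models import *
crop(cam('scene'),270,110,140,110,5,'pics/e2.png')"
```

```text
32.55 [0.4459 0.072  0.2098] [1.7951e+02 4.0000e-02 9.0990e+01] [ 0.1 -0.  -1.2] 0.177
units (cur yaw, vertical tool) [-10.9    2.12   0.74] units(at target yaw) [-0.86 11.07  0.74] turn rotvec [ 0.45 -0.28 74.59]
```

View pics/e2.png

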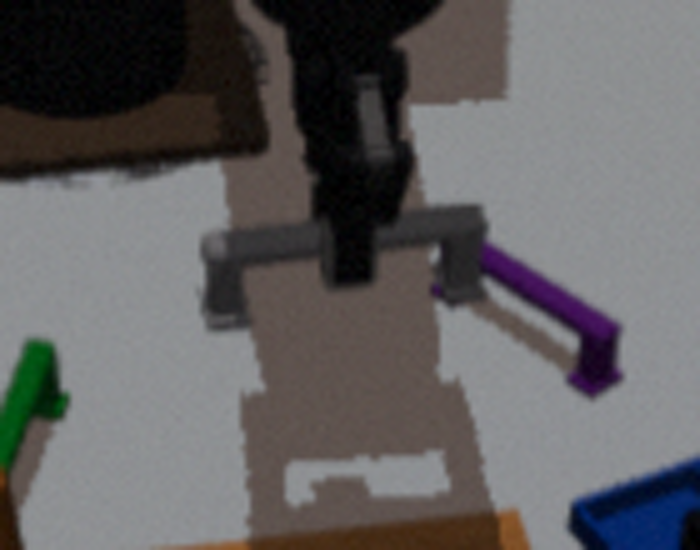

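Request:
apply_moves(deltas=[[-1, [-0.5, 0.1, 0], [0, 0, 0]], [-1, [-0.9, 0.2, 0], [0, 0, 0]], [-1, [-1, 0.2, 0], [0, 0, 0]], [-1, [-1, 0.2, 0], [0, 0, 0]], [-1, [-1, 0.2, 0], [0, 0, 0]]])

```text
time: 33.1
tcp_pos: [0.4815, -0.1042, 0.2027]
ee_rot: [-179.8, -0.1, 91.0]
contact_force: [0.5, -0.1, 0.1]
opening: 0.175
```

Request:
apply_moves(deltas=[[-1, [-1, 0.2, 0], [0, 0, 0]], [-1, [-1, 0.2, 0], [0, 0, 0]], [-1, [-1, 0.2, 0], [0, 0, 0]], [-1, [-1, 0.2, 0], [0, 0, 0]], [-1, [-1, 0.2, 0], [0, 0, 0]]])

```text
time: 33.6
tcp_pos: [0.5251, -0.3033, 0.202]
ee_rot: [-179.8, -0.2, 91.0]
contact_force: [0.2, -0.5, -0.3]
opening: 0.176
```

Request:
apply_moves(deltas=[[-1, [-0.9, 0.15, 0], [0, 0, 0]], [-1, [-0.6, 0.07, 0], [0, 0, 3]], [-1, [0, 0, 0], [0, 0, 8.5]], [-1, [0, 0, 0], [0, 0, 8.5]], [-1, [0, 0, 0], [0, 0, 8.5]]])

```text
time: 34.1
tcp_pos: [0.5347, -0.3618, 0.2016]
ee_rot: [-179.7, -0.1, 62.1]
contact_force: [0.3, -0.1, -0.3]
opening: 0.174
```

Request:
apply_moves(deltas=[[-1, [0, 0, 0], [0, 0, 8.5]], [-1, [0, 0, 0], [0, 0, 8.5]], [-1, [0, 0, 0], [0, 0, 8.5]], [-1, [0, 0, 0], [0, 0, 8.5]], [-1, [0, 0, 0], [0, 0, 8.5]]])

```text
time: 34.6
tcp_pos: [0.5348, -0.3613, 0.2018]
ee_rot: [-179.7, 0.2, 19.6]
contact_force: [-0.1, 0.4, -0.3]
opening: 0.173
```

Request:
apply_moves(deltas=[[-1, [0, 0, 0], [0, 0, 3.6]], [-1, [0, 0, 0], [0, 0, 0]], [-1, [0, 0, 0], [0, 0, 0]]])

```text
time: 34.9
tcp_pos: [0.5353, -0.3617, 0.2032]
ee_rot: [-179.8, 0.1, 16.5]
contact_force: [-0.3, -0.2, -1.2]
opening: 0.169
```

```bash
python3 plan.py .538 -.3624 .0449 16.4;python3 -c "
from models import *
crop(cam('scene'),90,150,150,150,4,'pics/e3.png')"
```

```text
34.9 [ 0.5353 -0.3617  0.2032] [-1.7981e+02  1.1000e-01  1.6460e+01] [-0.3 -0.2 -1.2] 0.169
units (cur yaw, vertical tool) [0.06 0.04 3.96] units(at target yaw) [0.06 0.04 3.96] turn rotvec [-0.19  0.11  0.06]
```

View pics/e3.png

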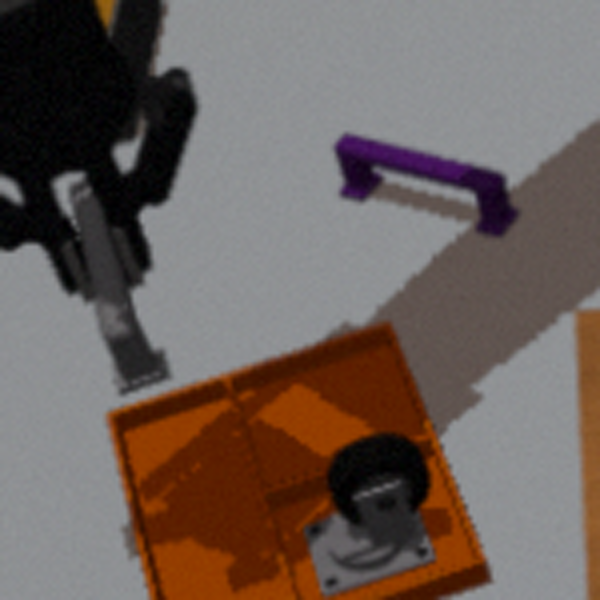

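Request:
apply_moves(deltas=[[-1, [0.04, 0.04, 0.5], [0, 0, 0]], [-1, [0, 0, 0.8], [0, 0, 0]], [-1, [0, 0, 0.8], [0, 0, 0]], [-1, [0, 0, 0.6], [0, 0, 0]], [-1, [0, 0, 0.3], [0, 0, 0]]])

```text
time: 35.45
tcp_pos: [0.5364, -0.3621, 0.0819]
ee_rot: [-179.7, 0.2, 16.4]
contact_force: [0.1, 0.3, -0.6]
opening: 0.174
```

Request:
apply_moves(deltas=[[-1, [0, 0, 0], [0, 0, 0]], [-1, [0, 0, 0], [0, 0, 0]]])

```text
time: 35.65
tcp_pos: [0.5385, -0.364, 0.0865]
ee_rot: [179.9, -0.0, 16.4]
contact_force: [-0.5, -1.0, -1.2]
opening: 0.172
```

```bash
python3 plan.py .538 -.3624 .0449 16.4;python3 -c "
from models import *
crop(cam('scene'),90,180,150,150,5,'pics/e4.png')"
```

```text
35.65 [ 0.5385 -0.364   0.0865] [ 1.7993e+02 -4.0000e-02  1.6390e+01] [-0.5 -1.  -1.2] 0.172
units (cur yaw, vertical tool) [-0.   -0.04  1.04] units(at target yaw) [-0.   -0.04  1.04] turn rotvec [ 0.07 -0.04 -0.01]
```

View pics/e4.png

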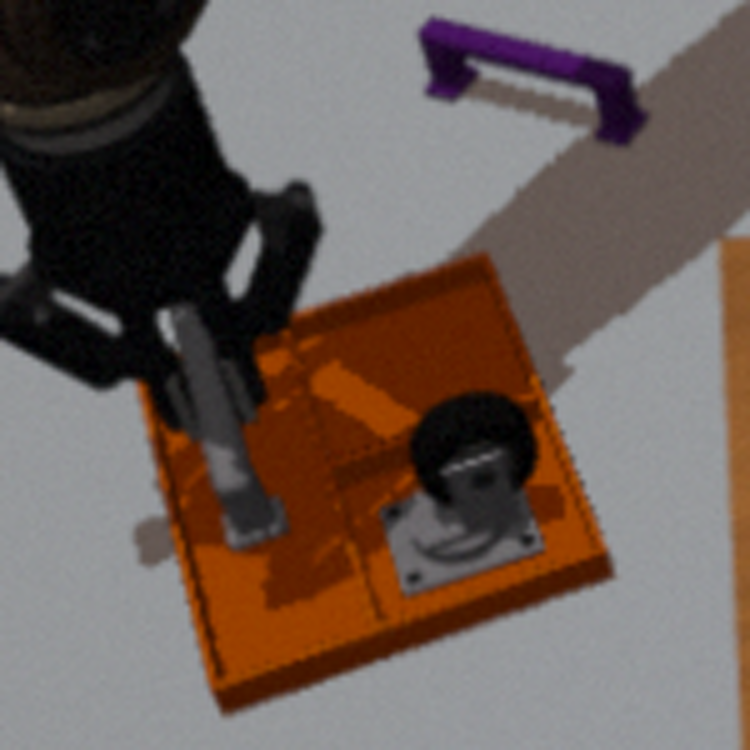

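Request:
apply_moves(deltas=[[-1, [0, -0.04, 0.4], [0, 0, 0]], [-1, [0, 0, 0.3], [0, 0, 0]], [-1, [0, 0, 0.2], [0, 0, 0]], [-1, [0, 0, 0.05], [0, 0, 0]], [-1, [0, 0, 0], [0, 0, 0]]])

```text
time: 36.2
tcp_pos: [0.5372, -0.3616, 0.0466]
ee_rot: [-179.9, 0.0, 16.4]
contact_force: [0.3, -0.1, -1.2]
opening: 0.174
```

Request:
apply_moves(deltas=[[-1, [0, 0, 0.04], [0, 0, 0]], [-1, [0, 0, 0], [0, 0, 0]]])

```text
time: 36.4
tcp_pos: [0.5378, -0.3622, 0.0463]
ee_rot: [180.0, -0.0, 16.4]
contact_force: [0.3, 0.3, -0.9]
opening: 0.171
```

Request:
apply_moves(deltas=[[-1, [0, 0, 0.05], [0, 0, 0]], [-1, [0, 0, 0], [0, 0, 0]]])

```text
time: 36.6
tcp_pos: [0.5381, -0.3624, 0.045]
ee_rot: [179.9, -0.0, 16.4]
contact_force: [0.8, 0.8, 2.6]
opening: 0.175
```

Request:
apply_moves(deltas=[[-0.3, [0, 0, 0], [0, 0, 0]], [-0.2, [0, 0, 0], [0, 0, 0]], [-0.2, [0, 0, 0], [0, 0, 0]], [-0.2, [0, 0, -0.3], [0, 0, 0]], [-0.2, [0, 0, -0.8], [0, 0, 0]]])

```text
time: 37.1
tcp_pos: [0.5355, -0.3601, 0.0851]
ee_rot: [-179.6, 0.2, 16.4]
contact_force: [0.7, -0.7, -0.4]
opening: 0.395
```

Request:
apply_moves(deltas=[[-0.2, [0, 0, -1], [0, 0, 0]], [-0.2, [0, 0, -1], [0, 0, 0]], [-0.2, [0, 0, -1], [0, 0, 0]], [-0.2, [0, 0, -0.6], [0, 0, 0]], [-0.2, [0, 0, 0], [0, 0, 0]]])

```text
time: 37.6
tcp_pos: [0.5395, -0.3636, 0.2391]
ee_rot: [179.4, -0.3, 16.4]
contact_force: [0.5, -0.3, -0.1]
opening: 0.405
```

Request:
apply_moves(deltas=[[-0.2, [-0.6, 0.5, 0], [0, 0, 0]], [-0.2, [-0.7, 0.6, 0], [0, 0, 0]], [-0.2, [-0.7, 0.6, 0], [0, 0, 0]], [-0.2, [0, 0, 0], [0, 0, 0]], [-0.2, [0, 0, 0], [0, 0, 0]]])

```text
time: 38.1
tcp_pos: [0.4791, -0.4498, 0.2306]
ee_rot: [-179.9, 0.0, 16.3]
contact_force: [0.2, 0.8, -0.1]
opening: 0.402
```

```bash
python3 -c "
from models import *
st()
d=cam('top'); cv2.imwrite('pics/f0.png',d['frame'][:,:,::-1])
s=cam('scene'); cv2.imwrite('pics/f1.png',s['frame'][:,:,::-1])
pose.update(leg=(.436,.307,0,.003),grommet=(.525,.336,0,.003),black=(.5137,.248,17.3,.003),castor=(.5568,-.2767+.0002,106.4,.003),steel=(.5375,-.362,16.4,.003))
over(d,145,180,120,130,4,'pics/f2.png',pose=pose); over(d,425,175,120,125,4,'pics/f3.png',pose=pose)"
```

```text
38.1 [ 0.4791 -0.4498  0.2306] [-1.7987e+02  2.0000e-02  1.6270e+01] [ 0.2  0.8 -0.1] 0.402
```

View pics/f0.png

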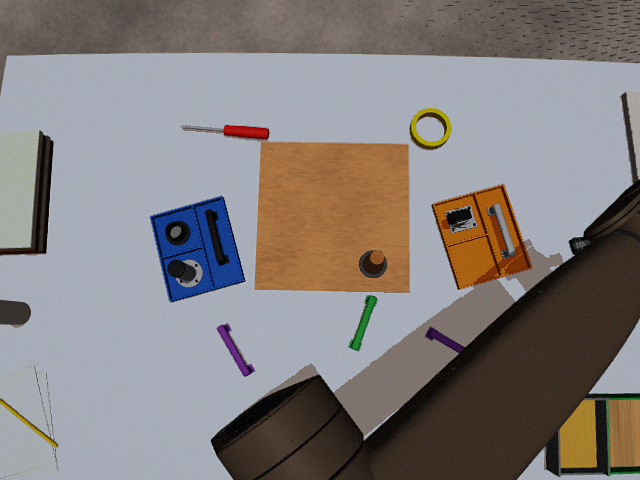

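View pics/f1.png

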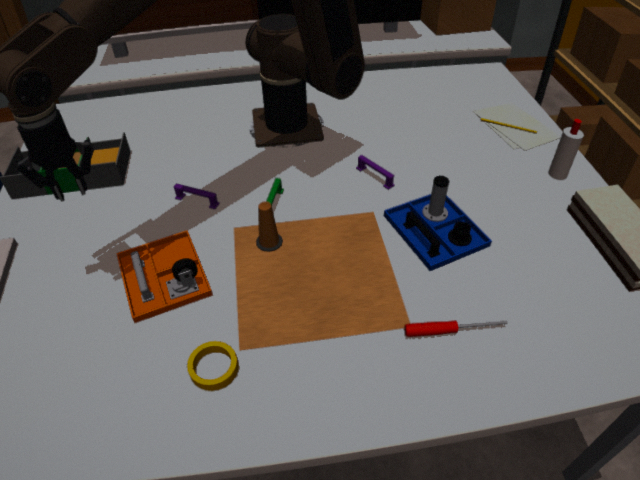

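View pics/f2.png

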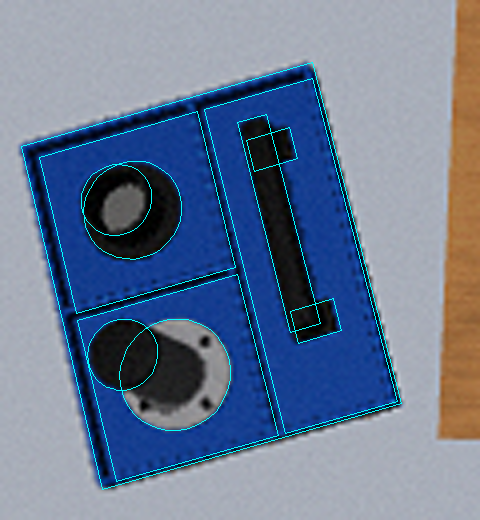

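View pics/f3.png

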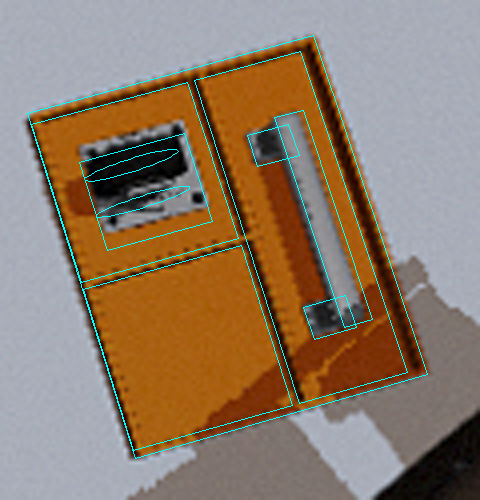

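```bash
python3 -c "
from models import *
d=cam('top');s=cam('scene')
pose.update(leg=(.436,.307,0,.003),grommet=(.525,.336,0,.003),black=(.5137,.248,17.3,.003),castor=(.5632,-.2773,106.4,.003),steel=(.5375,-.362,16.4,.003))
over(d,425,175,120,125,4,'pics/g3.png',pose=pose);over(s,110,220,110,110,5,'pics/g4.png',pose=pose);over(s,380,165,120,110,5,'pics/g5.png',pose=pose)
import numpy as np
a=np.hstack([cv2.resize(cv2.imread(f'pics/g{i}.png'),(390,390)) for i in(4,5)]);cv2.imwrite('pics/g6.png',a)"
```

```text
(no output)
```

View pics/g3.png

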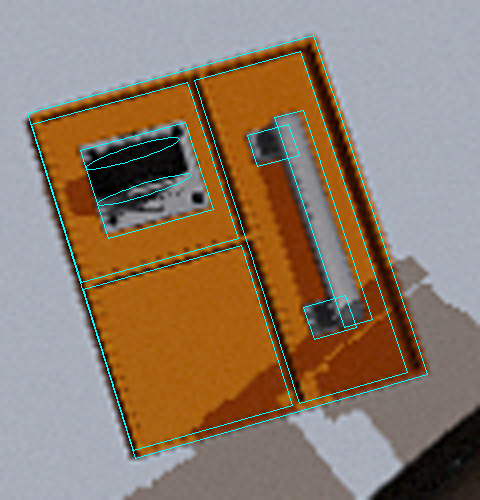

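View pics/g6.png

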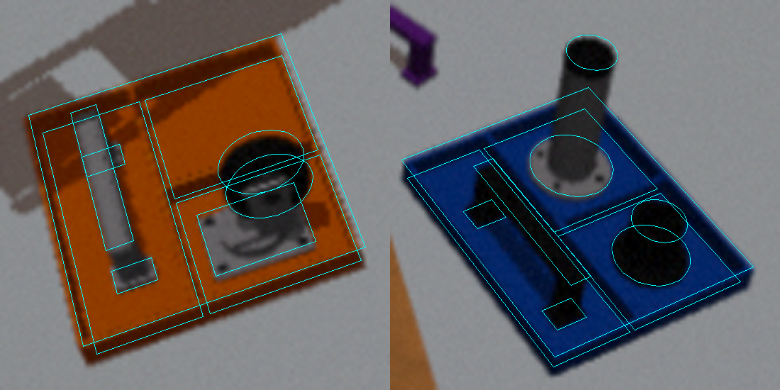

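All the parts lie level in their compartments, matching the modelled outlines to a few mm. Hand in.

```bash
python3 -c "
from rig import r,job
print(r.observe()['contact_force']); print(job.hand_in())"
```

```text
[-0.21099275 -0.46453896  0.39346083]
the job is handed in; nothing more can be done
None
```

I made up both kits and handed the job in at about 38 s, well inside the 125 s limit.

- **Blue tray:** the chrome leg and the cable grommet each have a square compartment, and the black handle is in the long one.
- **Orange tray:** the castor has a square compartment, and the steel handle is in the long one.

In the last pictures from both cameras every part stands upright and flat on the tray floor, clear of the walls. Their outlines match my models to a few mm. My first castor outline was about 6 mm off because I had worked out its position wrongly; the corrected one matches the pictures.

The wooden leg, screwdriver, tape and the green and purple handles look to be where they were. The exception is one end of the purple handle near the orange tray, which the arm hid in the last top view; that handle looks unmoved in the scene view. The gripper had let go of everything and was clear of both trays. The force readings I saw stayed under about 7 N.

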